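# Galls out from behind the jars

### The arm

A 7-joint arm with a two-finger parallel gripper is mounted at the origin on the work surface. World frame = base frame: x ahead of the robot, y to its left, z up, the work surface at z = 0. Lengths are in m, angles in rad, forces in N, time in s.
With the tool pointing down it reaches from about 0.4 to 0.85 m from the base axis. Payload 4.4 kg.
Tool frame: the origin (TCP) lies midway between the tips of the shut fingers; the grasp point (between the pads) lies 19 mm behind it (env.grip_point_offset is the z of the grasp point in the tool frame, in m); z points along the fingers, y is the line along which they close (so a half turn about z gives the same grasp; the last joint's range is limited). The gripper opens to 94 mm and grips with 3 to 60 N. Pads are 16 mm wide; open, the fingers measure 119 mm over their backs; the gripper's body (75 mm by 177 mm) begins 78 mm behind the grasp point.
Start: joints at [1.23, 0.628, 0.038, 1.517, -0.027, 0.996, -0.02], TCP at [0.176, -0.626, 0.175] pointing down, gripper open.
Joint ranges: [-3.06, 3.06], [-0.37, 2.12], [-1.25, 1.32], [0.18, 2.47], [-1.1, 4.24], [0.23, 1.98], [-2.94, 2.94]. Speed limits (rad/s): [2.57, 2.57, 3.14, 3.14, 3.14, 3.14, 3.14].

### API

Orientations are given as a unit quaternion [x, y, z, w].
In Python, from cell import env gives the robot as it stands.
- The arm moves only by the shell command python3 -m pendant 'ROWS' [OPENING]. ROWS is text: rows parted by semicolons, each of 6 numbers parted by spaces: the shift along the tool's x, y, z in units of 60 mm (1.0 is 60 mm), then the turn, a rotation vector about the tool's x, y, z in units of 10 degrees (1.0 is 10 degrees). In form: x y z wx wy wz; .... A call has 1 to 8 rows; each row is the pose to reach, as a shift and turn from the pose commanded when the call began, along the tool's axes at that moment; what a row does not reach only later rows make up. A row lasts 1/8 s, in which the tool goes at most 62.5 mm and 10.7 degrees, less where a joint would pass 70% of its speed; a pose out of reach is approached as far as the arm can. A call with a gripper value outside its range is refused whole. OPENING is the opening, from -1 (shut) to 1 (fully open), set as the call begins (- or left out, the last holds). The fingers move at their own pace and stop on an object; the grip force is fixed at half the most. Time passes only in rows, so rows that repeat a pose let the fingers close. It gives the time, the measured TCP pose, the force, the opening and the grip force at its end, in the units of the state.
- env.state(): the state, without advancing time (a new reading comes with each control period).
- env.capture(name): name is "side" or "top"; returns the picture (400x640x3 uint8, blue, green, red); there is no depth.
- env.camera_model(name): a dict with "vertical_fov" (degrees; the focal length in pixels is half the picture's height over the tangent of half this angle, whatever the lens; pixels are square), "cx", "cy" (the principal point, pixels), "R" (3x3) and "t" (3): a world point X has camera coordinates R X + t. Camera axes: x right, y down, z forward; pixel columns grow to the right and rows downward; lengths in m; the calibration is good to about 2 mm. A picture is of the moment at which its call begins. camera_model takes no time and is no camera call.
- env.job_done(): hands the job in; it is judged then, once.
The state is a dict: "time": time; "joints": joint angles; "qd": joint speeds; "effort": joint torques, N m; "tcp_pos": TCP position; "tool_rot": TCP orientation; "force": force on the tool from outside, world axes, zero at the start; "moment": the same for the moment, N m; "opening": opening from 0.0 (shut) to 1.0 (fully open); "finger_force": force on a finger pad.
Only numpy, scipy, OpenCV 4.12 (cv2) and the standard library are available. Lean on these libraries where they do the work, as an engineer would, in place of code of your own. Each camera call takes 0.05 s, during which the arm holds its last target. There are 200 camera calls.

### The job

Clear both specimen jars out of the white tray and stand them on the steel side tray, then fetch the two oak galls from behind: seat the pale gall in the dimple of the black block and the dark gall in the dimple of the white block, so that they stop rolling and show up under the microscope. Only when both galls are seated, put each jar back upright in the middle of the pad of its lid's colour. Keep the jars upright, drop no gall on the bench, and leave the green flask alone.

Things in the scene. Friction and masses are not known exactly. Their poses are not given: they have to be found in the camera images.
- jar_blue: Specimen jar: upright amber cylinder 58 mm across with a paper band and a blue screw lid (56 mm across, the top 22 mm), 120 mm high in all, about 0.16 kg. Origin: centre of its underside; z up its axis. Starts standing on the blue pad, nearer the robot than the two galls.
- jar_red: Specimen jar: upright amber cylinder 58 mm across with a paper band and a red screw lid (56 mm across, the top 22 mm), 120 mm high in all, about 0.16 kg. Origin: centre of its underside; z up its axis. Starts standing on the red pad, nearer the robot than the two galls.
- gall_pale: Pale cream oak gall: firm ball 36 mm across, 14 g, slight bumps; it rolls. Origin: the ball's centre (axes turn as it rolls). Starts loose in an open glass dish (54 mm across, rim 12 mm above the bench) at the back of the white tray, centre 25 mm above the bench, about 63 mm behind a jar's axis. With the jars gone there is room from above: close along the pads' y, opened to about 60 mm.
- gall_dark: Dark brown oak gall: firm ball 36 mm across, 14 g, slight bumps; it rolls. Origin: the ball's centre (axes turn as it rolls). Starts loose in an open glass dish (54 mm across, rim 12 mm above the bench) at the back of the white tray, centre 25 mm above the bench, about 63 mm behind a jar's axis. With the jars gone there is room from above: close along the pads' y, opened to about 60 mm.
- pad_blue: Blue pad, 68 (x) by 88 (y) by 4 mm, fixed on the floor of the white tray; home of the jar with the blue lid, which stands on it at the start (the pad's coloured ends show left and right). Origin: centre of its underside; a jar on it has its underside 4 mm higher. x points away from the robot, y left, but for a small yaw, the same for both pads. Pads about 110 mm apart in y.
- pad_red: Red pad, 68 (x) by 88 (y) by 4 mm, fixed on the floor of the white tray; home of the jar with the red lid, which stands on it at the start (the pad's coloured ends show left and right). Origin: centre of its underside; a jar on it has its underside 4 mm higher. x points away from the robot, y left, but for a small yaw, the same for both pads. Pads about 110 mm apart in y.
- side_tray: Empty shallow stainless-steel tray, fixed, 210 mm (x) by 120 mm (y), rim 12 mm high, walls and floor 4 mm thick; stands to the left or right of the white tray, with room for both jars one behind the other along x (for instance 50 mm before and behind its centre). Origin: centre of its underside; x along its length.
- block_black: Black square block 62 x 62 x 20 mm, fixed on the 6 mm thick brown cork board, with a round dimple 25 mm across in the middle of its top. Origin: centre of its underside, z up; the top is 20 mm above it, and a seated gall has its centre about 33 mm above it. About 108 mm from the white block.
- block_white: White square block 62 x 62 x 20 mm, fixed on the 6 mm thick brown cork board, with a round dimple 25 mm across in the middle of its top. Origin: centre of its underside, z up; the top is 20 mm above it, and a seated gall has its centre about 33 mm above it. About 108 mm from the black block.
- flask: Green glass conical flask with a rubber stopper, 66 mm across the foot, 114 mm high, loose on the bench between the robot and the white tray; not to be disturbed. Origin: centre of its underside.

How it is judged:
By the outcome, as a careful person would: the job done as asked, in the order asked, and still so for the second after the job is handed in, with the robot touching nothing.
It also fails if it takes over 134 s, if anything falls off the work surface, if the arm or the gripper's body presses on something with over 40 N, if the wrist force passes 120 N, or if a joint passes its speed limit or range.

## Working session

There is one attempt and no reset: what is moved stays moved. The work goes in short steps, Python scripts to look and compute and a shell command to move; the robot and the scene stay as the last step left them, time stands still between calls to the robot, and variables do not carry over. Pictures are saved under pics/ and viewed, at most 14 in all, crops included, and the job is handed in when it is done.

```bash
mkdir -p pics; ls; python3 - <<'E'
from cell import env
import cv2,numpy as np
for n in("top","side"):
    cv2.imwrite(f"pics/{n}0.png",env.capture(n)); m=env.camera_model(n); print(n,m)
s=env.state(); print(s["tcp_pos"],s["tool_rot"],s["opening"],s["time"],env.grip_point_offset)
E
```

```text
pics
top {'vertical_fov': 50.694931729932904, 'cx': 324.2054505511401, 'cy': 196.61186493532847, 'R': array([[-0.0207515 , -0.99977228, -0.00497589],
       [-0.9870138 ,  0.02127912, -0.15921982],
       [ 0.15928945,  0.00160722, -0.98723062]]), 't': array([0.00449965, 0.55208755, 0.89876689])}
side {'vertical_fov': 48.31655433785198, 'cx': 313.73108832412424, 'cy': 195.2073130042342, 'R': array([[ 0.99377275, -0.11140403,  0.00220731],
       [-0.05922767, -0.54490886, -0.83640087],
       [ 0.09438121,  0.83106166, -0.54811378]]), 't': array([-0.52015711,  0.06236757,  0.98504823])}
[ 0.1762037  -0.62499867  0.17398298] [ 9.90574764e-01  1.36970663e-01 -1.36779985e-04 -8.09508616e-04] 1.0036200547112415 0.1 -0.0188
```

View pics/top0.png

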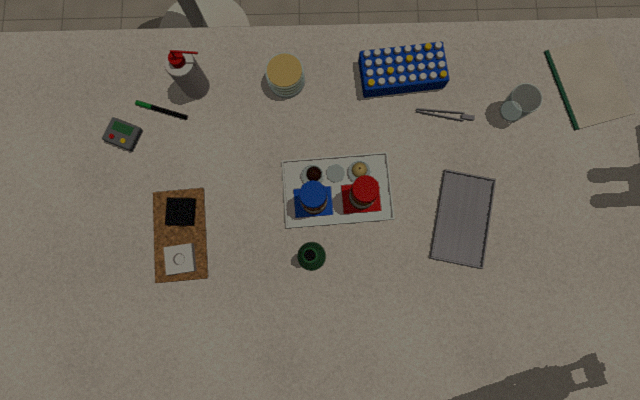

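View pics/side0.png

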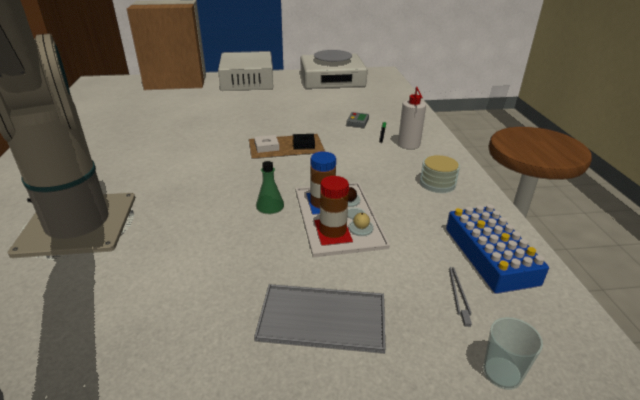

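```bash
python3 - <<'E'
import cv2,numpy as np
t=cv2.imread("pics/top0.png")
def c(x0,y0,w,h,s):
    a=cv2.resize(t[y0:y0+h,x0:x0+w],None,fx=s,fy=s,interpolation=cv2.INTER_CUBIC)
    for i in range(0,w,10):
        cv2.line(a,(i*s,0),(i*s,8 if (x0+i)%50 else 20),(0,255,255),1)
    for i in range(0,h,10):
        cv2.line(a,(0,i*s),(8 if (y0+i)%50 else 20,i*s),(0,255,255),1)
    return a
cv2.imwrite("pics/c1.png",c(270,150,130,120,5))
a=c(140,180,80,110,5); b=c(420,160,80,110,5)
cv2.imwrite("pics/c2.png",np.hstack([a,b]))
E
```

```text
(no output)
```

View pics/c1.png

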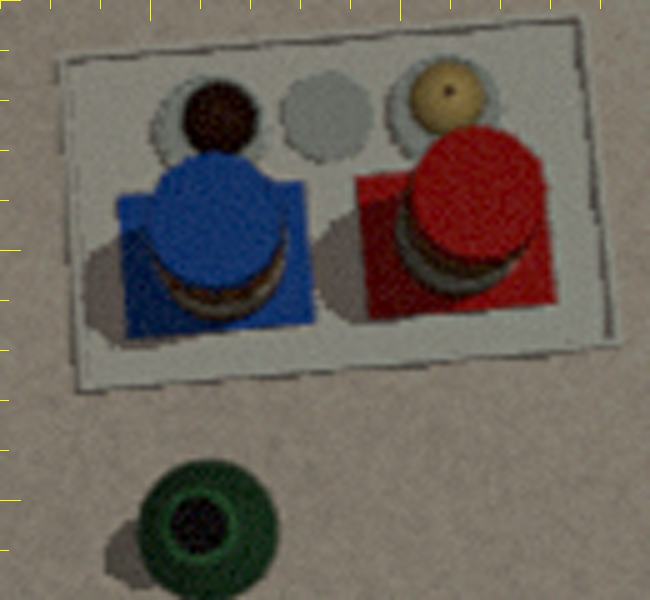

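View pics/c2.png

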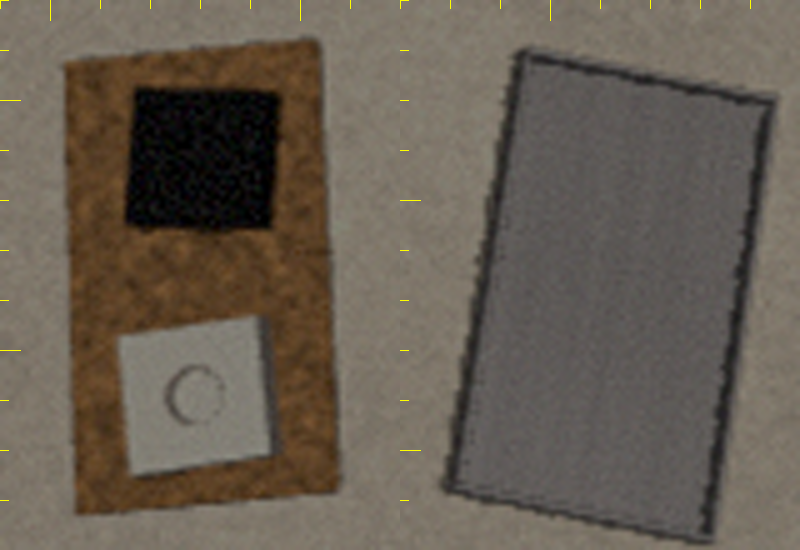

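```bash
cat >h.py <<'E'
from cell import env
import numpy as np
from scipy.spatial.transform import Rotation as Ro
def px(n,u,v,z):
    m=env.camera_model(n); h=400 if n else 0
    f=200/np.tan(np.radians(m["vertical_fov"]/2)); R=np.array(m["R"]);t=np.array(m["t"])
    d=R.T@np.array([(u-m["cx"])/f,(v-m["cy"])/f,1]); c=-R.T@t
    return c+d*(z-c[2])/d[2]
def proj(n,X):
    m=env.camera_model(n); f=200/np.tan(np.radians(m["vertical_fov"]/2))
    p=np.array(m["R"])@X+np.array(m["t"]); return np.array([p[0]/p[2]*f+m["cx"],p[1]/p[2]*f+m["cy"]])
def go(pos,yaw=None):
    """rows needed (full shift) from present pose to TCP pos, tool down, tool y at yaw from world y"""
    s=env.state(); r=Ro.from_quat(s["tool_rot"]); 
    d=r.inv().apply(np.array(pos)-s["tcp_pos"])/.06
    w=np.zeros(3)
    if yaw is not None:
        c=[]
        for k in(0,np.pi):
            T=Ro.from_euler('z',yaw+k)*Ro.from_euler('x',np.pi); c.append((r.inv()*T).as_rotvec(degrees=True)/10)
        w=min(c,key=np.linalg.norm); print("alt",[x.round(2) for x in c])
    print("now",np.round(s["tcp_pos"],4),"shift",d.round(3),"turn",w.round(2),"op",round(s["opening"],3),"t",s["time"],"f",np.round(s["force"],1),"q",np.round(s["joints"],2))
E
python3 - <<'E'
from h import *
T=lambda o,a,b,z:px("top",o[0]+a/5,o[1]+b/5,z).round(4)
A=(270,150);B=(140,180);C=(420,160)
for n,a,b,z in[("lidB",217,219,.127),("lidR",479.5,194,.127),("padB",215.7,260,.008),("padR",456.5,239.5,.008),("dark",221,118,.025),("pale",448,96,.025),("flask",209,530,.03),
 ("pb",117,197,.008),("pb",304,182,.008),("pb",315,323,.008),("pb",127,339,.008),("lidBtopedge",217,150,.127),("lidBbot",217,288,.127)]: print(n,T(A,a,b,z))
for a,b in[(60,62),(578,18),(615,345),(80,390)]:print("tray",T(A,a,b,.01))
for n,a,b,z in[("blk",199,157,.026),("wht",194.3,394.5,.026)]: print(n,T(B,a,b,z))
for a,b in[(118,335),(258,316),(270,453),(131,474)]:print("w",T(B,a,b,.026))
for a,b in[(135,88),(280,92),(272,230),(125,224)]:print("b",T(B,a,b,.026))
for a,b in[(120,50),(375,100),(313,543),(47,490),(213.75,295.75)]:print("st",T(C,a,b,.012))
for n in("top","side"):
  m=env.camera_model(n);print(-np.array(m["R"]).T@m["t"])
go([.4,-.2,.3],0)
E
```

```text
lidB [0.545  0.0146 0.127 ]
lidR [ 0.553  -0.0927  0.127 ]
padB [0.5458 0.0188 0.008 ]
padR [ 0.553 -0.093  0.008]
dark [0.6093 0.0148 0.025 ]
pale [ 0.6173 -0.09    0.025 ]
flask [0.4216 0.0231 0.03  ]
pb [0.5765 0.0642 0.008 ]
pb [ 0.5817 -0.023   0.008 ]
pb [ 0.5155 -0.0265  0.008 ]
pb [0.5099 0.0602 0.008 ]
lidBtopedge [0.5736 0.0141 0.127 ]
lidBbot [0.5166 0.0151 0.127 ]
tray [0.6411 0.0902 0.01  ]
tray [ 0.6569 -0.1537  0.01  ]
tray [ 0.5022 -0.1638  0.01  ]
tray [0.4867 0.0818 0.01  ]
blk [0.5281 0.3211 0.026 ]
wht [0.4214 0.3196 0.026 ]
w [0.4485 0.3547 0.026 ]
w [0.4557 0.2922 0.026 ]
w [0.395 0.285 0.026]
w [0.3871 0.3465 0.026 ]
b [0.5604 0.3514 0.026 ]
b [0.5572 0.2851 0.026 ]
b [0.4942 0.287  0.026 ]
b [0.4983 0.3535 0.026 ]
st [ 0.6141 -0.2876  0.012 ]
st [ 0.5878 -0.4043  0.012 ]
st [ 0.3859 -0.3592  0.012 ]
st [ 0.4119 -0.2414  0.012 ]
st [ 0.4982 -0.3229  0.012 ]
[ 0.40184733 -0.00869383  0.97521587]
[ 0.4276418  -0.84259877  0.59323094]
alt [array([-0.01,  0.  ,  1.57]), array([-0.000e+00, -1.000e-02, -1.643e+01])]
now [ 0.1762 -0.625   0.174 ] shift [ 5.512 -5.809 -2.091] turn [-0.01  0.    1.57] op 1.004 t 0.1 f [-0.7  0.3  0.1] q [ 1.23  0.63  0.04  1.52 -0.03  1.   -0.02]
```

```bash
python3 -c "
from h import *
go([.553,-.093,.19],.061)"
```

```text
alt [array([-0.01,  0.  ,  1.23]), array([-0.000e+00, -1.000e-02, -1.677e+01])]
now [ 0.1762 -0.625   0.174 ] shift [ 8.45  -6.83  -0.256] turn [-0.01  0.    1.23] op 1.004 t 0.1 f [-0.7  0.3  0.1] q [ 1.23  0.63  0.04  1.52 -0.03  1.   -0.02]
```

```bash
python3 -m pendant '0.3 -0.25 -0.25 0 0 0; 1 -0.8 -0.256 0 0 0.2; 1.8 -1.4 -0.256 0 0 0.4; 2.5 -2 -0.256 0 0 0.6; 3.2 -2.6 -0.256 0 0 0.8; 3.9 -3.15 -0.256 0 0 1; 4.6 -3.7 -0.256 0 0 1.23; 5 -4.04 -0.256 0 0 1.23' 1; python3 -c "
from h import *
go([.553,-.093,.19],.061)"
```

```text
time: 1.1
tcp_pos: [0.4017, -0.3064, 0.1912]
tool_rot: [0.999, 0.032, 0.001, -0.0]
force: [-0.0, -0.8, -0.8]
opening: 1.002
finger_force: 0.0
alt [array([-0.01, -0.01,  0.02]), array([ 2.000e-02, -1.000e-02, -1.798e+01])]
now [ 0.4017 -0.3064  0.1912] shift [ 2.747 -3.386  0.028] turn [-0.01 -0.01  0.02] op 1.002 t 1.1 f [-0.  -0.8 -0.8] q [ 0.55  0.4   0.07  1.9  -0.04  0.84 -0.87]
```

```bash
python3 -m pendant '0.4 -0.5 0.03 0 0 0; 1 -1.2 0.03 0 0 0; 1.6 -1.9 0.03 0 0 0; 2.2 -2.6 0.03 0 0 0; 2.6 -3.2 0.03 0 0 0; 2.747 -3.386 0.03 0 0 0; 2.747 -3.386 0.03 0 0 0; 2.747 -3.386 0.2 0 0 0'; python3 - <<'E'
from h import *
import cv2
go([.553,-.093,.062],.061)
a=env.capture("top")[120:250,250:430];b=env.capture("side")[120:270,260:440]
cv2.imwrite("pics/g1.png",np.hstack([cv2.resize(a,(400,289)),cv2.resize(b,(400,289))]))
E
```

```text
time: 2.1
tcp_pos: [0.5512, -0.1003, 0.1787]
tool_rot: [1.0, 0.029, 0.001, 0.001]
force: [0.7, 0.4, 0.1]
opening: 1.001
finger_force: 0.0
alt [array([ 0.01, -0.01, -0.02]), array([-1.000e-02, -1.000e-02,  1.798e+01])]
now [ 0.5512 -0.1003  0.1787] shift [ 0.034 -0.123  1.944] turn [ 0.01 -0.01 -0.02] op 1.001 t 2.1 f [0.7 0.4 0.1] q [ 0.1   0.49  0.04  1.77 -0.02  0.88 -1.36]
```

View pics/g1.png

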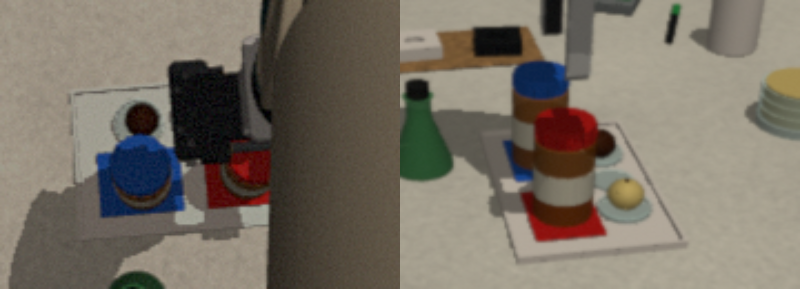

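```bash
python3 - <<'E'
from h import *
for X in([.551,-.053,.178],[.551,-.147,.178],[.551,-.1,.178],[.553,-.093,.127]):
  p=proj("side",np.array(X)); print(X,p.round(1),"crop",400+(p[0]-260)*400/180,(p[1]-120)*289/150)
E
```

```text
[0.551, -0.053, 0.178] [330.5 150.3] crop 556.7035480287338 58.299035217196455
[0.551, -0.147, 0.178] [337.8 173.9] crop 572.9642784126135 103.86003826237176
[0.551, -0.1, 0.178] [334.  161.5] crop 564.4630842139456 80.04050951862537
[0.553, -0.093, 0.127] [333.8 182.2] crop 563.963139019629 119.87827469600673
```

```bash
python3 -m pendant '0.034 -0.12 0.4 0 0 0; 0.034 -0.12 0.9 0 0 0; 0.034 -0.12 1.4 0 0 0; 0.034 -0.12 1.85 0 0 0; 0.034 -0.12 2.1 0 0 0; 0.034 -0.12 2.14 0 0 0; 0.034 -0.12 2.14 0 0 0'; python3 - <<'E'
from h import *
import cv2
go([.553,-.093,.05],.061)
b=env.capture("side")[120:270,260:440]
cv2.imwrite("pics/g2.png",cv2.resize(b,(720,600)))
E
```

```text
time: 3.08
tcp_pos: [0.5538, -0.0913, 0.0504]
tool_rot: [1.0, 0.03, 0.001, 0.0]
force: [0.0, 0.4, 0.3]
opening: 1.002
finger_force: 0.0
alt [array([ 0.  , -0.01, -0.01]), array([-1.000e-02, -0.000e+00,  1.799e+01])]
now [ 0.5538 -0.0913  0.0504] shift [-0.015  0.027  0.006] turn [ 0.   -0.01 -0.01] op 1.002 t 3.075 f [0.  0.4 0.3] q [ 0.1   0.67  0.02  1.88 -0.03  0.59 -1.37]
```

View pics/g2.png

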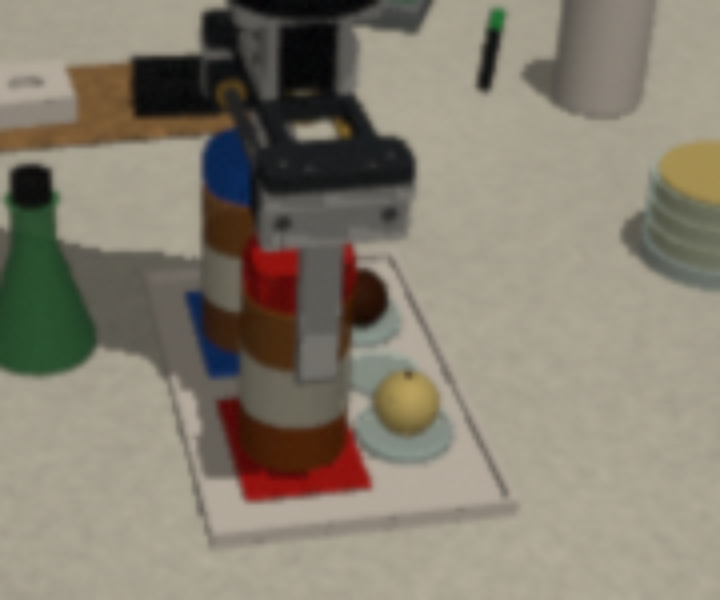

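```bash
python3 - <<'E'
from h import *
for X in([.5538,-.138,.05],[.5538,-.138,.065],[.553,-.093,.007],[.553,-.093,.127],[.553,-.122,.06]):
  p=proj("side",np.array(X)); print(X,(p-[260,120])*4)
E
```

```text
[0.5538, -0.138, 0.05] [305.92923894 426.23374277]
[0.5538, -0.138, 0.065] [306.8393471  402.16905333]
[0.553, -0.093, 0.007] [289.12173912 439.68407437]
[0.553, -0.093, 0.127] [295.13365024 248.8822312 ]
[0.553, -0.122, 0.06] [300.10163777 391.51056529]
```

```bash
python3 -m pendant '0 0.02 0 0 0 0; 0 0.02 0 0 0 0; 0 0.02 0 0 0 0; 0 0.02 0 0 0 0; 0 0.02 0 0 0 0; 0 0.02 0 0 0 0; 0 0.02 0 0 0 0; 0 0.02 0 0 0 0' -1
```

```text
time: 4.12
tcp_pos: [0.5535, -0.092, 0.0498]
tool_rot: [1.0, 0.03, 0.0, -0.0]
force: [-0.2, 0.4, 1.7]
opening: 0.612
finger_force: 30.0
```

```bash
python3 -m pendant '0 0 -0.1 0 0 0; 0 0 -0.3 0 0 0; 0 0 -0.6 0 0 0; 0 0 -0.9 0 0 0; 0 0 -1.1 0 0 0; 0 0 -1.2 0 0 0; 0 0 -1.2 0 0 0'; python3 - <<'E'
from h import *
import cv2
# targets: jar red in front-of-centre slot, tray x dir
a=np.radians(-12.9);c=np.array([.4982,-.3229]);e=np.array([np.cos(a),np.sin(a)])
print(c-.05*e,c+.05*e)
go([*(c-.05*e),.13],a)
b=env.capture("side")[100:270,240:440]
cv2.imwrite("pics/g3.png",cv2.resize(b,(700,595)))
E
```

```text
time: 5.0
tcp_pos: [0.5534, -0.0921, 0.122]
tool_rot: [1.0, 0.03, 0.0, 0.0]
force: [-0.1, 0.5, -2.1]
opening: 0.612
finger_force: 30.0
[ 0.44946194 -0.31173749] [ 0.54693806 -0.33406251]
alt [array([ 0.  , -0.  ,  1.63]), array([  0.  ,   0.  , -16.37])]
now [ 0.5534 -0.0921  0.122 ] shift [-1.949  3.549 -0.134] turn [ 0.   -0.    1.63] op 0.612 t 5.0 f [-0.1  0.5 -2.1] q [ 0.09  0.57  0.03  1.83 -0.02  0.75 -1.37]
```

View pics/g3.png

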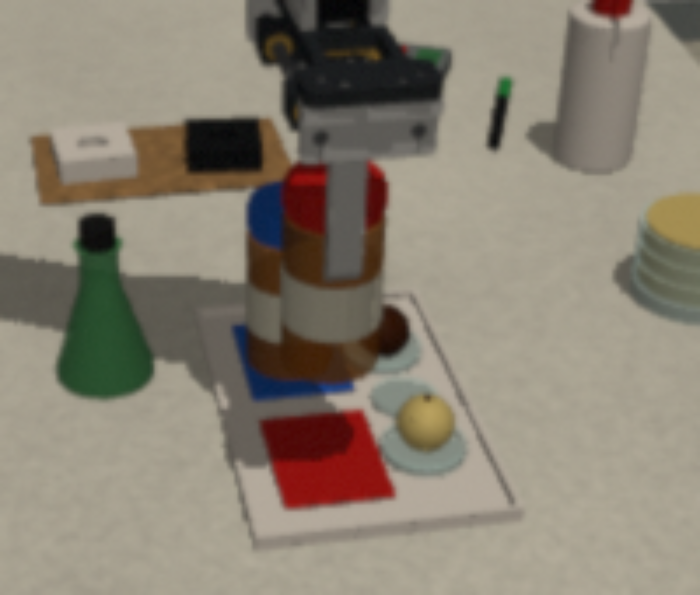

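```bash
python3 -m pendant '-0.15 0.25 -0.13 0 0 0.1; -0.45 0.8 -0.13 0 0 0.35; -0.8 1.5 -0.13 0 0 0.7; -1.2 2.2 -0.13 0 0 1; -1.55 2.85 -0.13 0 0 1.3; -1.8 3.3 -0.13 0 0 1.5; -1.949 3.549 -0.13 0 0 1.63; -1.949 3.549 -0.13 0 0 1.63'
python3 -m pendant '0 0 0.2 0 0 0; 0 0 0.5 0 0 0; 0 0 0.8 0 0 0; 0 0 1.1 0 0 0; 0 0 1.25 0 0 0; 0 0 1.28 0 0 0; 0 0 1.28 0 0 0';python3 -c "
from h import *
go([.4495,-.3117,.046],np.radians(-12.9))"
```

```text
time: 6.05
tcp_pos: [0.4484, -0.3128, 0.1295]
tool_rot: [0.994, -0.113, -0.0, 0.0]
force: [0.2, -0.2, -2.8]
opening: 0.612
finger_force: 30.0
time: 6.92
tcp_pos: [0.4499, -0.3115, 0.053]
tool_rot: [0.994, -0.112, 0.0, 0.0]
force: [-0.0, -0.3, -2.4]
opening: 0.611
finger_force: 30.0
alt [array([ 0.  , -0.  ,  0.01]), array([  0.  ,   0.  , -17.99])]
now [ 0.4499 -0.3115  0.053 ] shift [-0.006  0.005  0.116] turn [ 0.   -0.    0.01] op 0.611 t 6.925 f [-0.  -0.3 -2.4] q [ 0.5   0.65  0.08  1.92 -0.09  0.57 -1.15]
```

```bash
python3 -m pendant '0 0 0.04 0 0 0; 0 0 0.07 0 0 0; 0 0 0.07 0 0 0'; python3 -m pendant '0 0 0.02 0 0 0; 0 0 0.04 0 0 0; 0 0 0.04 0 0 0'
```

```text
time: 7.3
tcp_pos: [0.4494, -0.3117, 0.0486]
tool_rot: [0.994, -0.112, 0.0, -0.0]
force: [0.5, -0.9, -2.3]
opening: 0.611
finger_force: 30.0
time: 7.68
tcp_pos: [0.4494, -0.3116, 0.046]
tool_rot: [0.994, -0.112, -0.0, -0.0]
force: [0.4, -0.1, -1.8]
opening: 0.612
finger_force: 30.0
```

```bash
python3 -m pendant '0 0 0.02 0 0 0; 0 0 0.02 0 0 0'; python3 -m pendant '0 0 0.015 0 0 0; 0 0 0.015 0 0 0'
```

```text
time: 7.92
tcp_pos: [0.4496, -0.3117, 0.0458]
tool_rot: [0.994, -0.112, 0.0, 0.0]
force: [-1.5, 0.7, 5.8]
opening: 0.611
finger_force: 30.0
time: 8.18
tcp_pos: [0.4497, -0.3117, 0.0458]
tool_rot: [0.994, -0.112, 0.001, 0.0]
force: [-2.4, 3.3, 13.2]
opening: 0.613
finger_force: 30.0
```

```bash
python3 -m pendant '0 0 -0.015 0 0 0; 0 0 -0.02 0 0 0; 0 0 -0.02 0 0 0; 0 0 -0.02 0 0 0; 0 0 -0.02 0 0 0; 0 0 -0.02 0 0 0;0 0 -0.02 0 0 0;0 0 -0.02 0 0 0' 1; python3 -m pendant '0 0 -0.3 0 0 0; 0 0 -0.9 0 0 0; 0 0 -1.5 0 0 0; 0 0 -2 0 0 0; 0 0 -2.3 0 0 0; 0 0 -2.4 0 0 0; 0 0 -2.4 0 0 0'; python3 - <<'E'
from h import *
import cv2
go([.545,.015,.19],.061)
b=env.capture("side")[120:360,200:440]
cv2.imwrite("pics/g4.png",cv2.resize(b,(600,600)))
E
```

```text
time: 9.18
tcp_pos: [0.4495, -0.3117, 0.0452]
tool_rot: [0.994, -0.112, 0.0, 0.0]
force: [-0.1, 0.6, 0.6]
opening: 0.998
finger_force: 0.0
time: 10.05
tcp_pos: [0.4493, -0.3116, 0.1891]
tool_rot: [0.994, -0.112, -0.0, -0.0]
force: [0.2, 0.2, -0.1]
opening: 1.0
finger_force: 0.0
alt [array([-0.  ,  0.  , -1.64]), array([ 0.  ,  0.  , 16.36])]
now [ 0.4493 -0.3116  0.1891] shift [ 0.343 -5.662 -0.015] turn [-0.    0.   -1.64] op 1.0 t 10.05 f [ 0.2  0.2 -0.1] q [ 0.48  0.46  0.11  1.79 -0.07  0.89 -1.17]
```

View pics/g4.png

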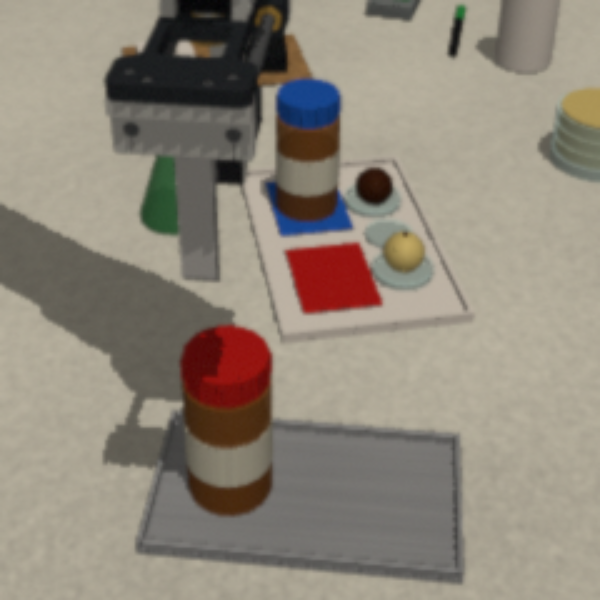

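```bash
python3 -m pendant '0.1 -0.4 -0.015 0 0 -0.1; 0.2 -1.3 -0.015 0 0 -0.4; 0.343 -2.2 -0.015 0 0 -0.8; 0.343 -3.1 -0.015 0 0 -1.1; 0.343 -4 -0.015 0 0 -1.4; 0.343 -4.9 -0.015 0 0 -1.6; 0.343 -5.5 -0.015 0 0 -1.64; 0.343 -5.662 -0.015 0 0 -1.64';  python3 -m pendant '0 0 0 0 0 0'; python3 -c "
from h import *
go([.545,.015,.05],.061)"
```

```text
time: 11.1
tcp_pos: [0.5447, 0.0178, 0.189]
tool_rot: [0.999, 0.033, -0.001, -0.0]
force: [0.0, 0.3, -0.1]
opening: 0.997
finger_force: 0.0
time: 11.22
tcp_pos: [0.5445, 0.0142, 0.1894]
tool_rot: [1.0, 0.031, -0.001, 0.0]
force: [-0.1, 0.3, -0.7]
opening: 0.999
finger_force: 0.0
alt [array([0.  , 0.01, 0.  ]), array([-1.0e-02,  1.0e-02, -1.8e+01])]
now [0.5445 0.0142 0.1894] shift [ 0.012 -0.014  2.324] turn [0.   0.01 0.  ] op 0.999 t 11.225 f [-0.1  0.3 -0.7] q [-0.08  0.46  0.    1.79 -0.    0.89 -1.59]
```

```bash
python3 -m pendant '0 -0.01 0.4 0 0 0; 0 -0.01 0.9 0 0 0; 0 -0.01 1.4 0 0 0; 0 -0.01 1.9 0 0 0; 0 -0.01 2.25 0 0 0; 0 -0.01 2.324 0 0 0; 0 -0.01 2.324 0 0 0'; python3 -m pendant '0 0 0 0 0 0; 0 0 0 0 0 0; 0 0 0 0 0 0; 0 0 0 0 0 0; 0 0 0 0 0 0; 0 0 0 0 0 0; 0 0 0 0 0 0; 0 0 0 0 0 0' -1;  python3 -m pendant '0 0 -0.1 0 0 0; 0 0 -0.3 0 0 0; 0 0 -0.6 0 0 0; 0 0 -0.9 0 0 0; 0 0 -1.1 0 0 0; 0 0 -1.2 0 0 0; 0 0 -1.2 0 0 0';python3 -c "
from h import *
go([.547,-.334,.13],np.radians(-12.9))"
```

```text
time: 12.1
tcp_pos: [0.5451, 0.014, 0.0509]
tool_rot: [1.0, 0.03, 0.0, 0.0]
force: [0.0, 0.7, 1.1]
opening: 1.005
finger_force: 0.0
time: 13.1
tcp_pos: [0.5453, 0.0158, 0.0509]
tool_rot: [1.0, 0.031, 0.0, -0.0]
force: [-0.0, 1.7, 5.0]
opening: 0.609
finger_force: 30.0
time: 13.98
tcp_pos: [0.5451, 0.0155, 0.1229]
tool_rot: [1.0, 0.031, 0.0, 0.0]
force: [0.5, 0.1, -2.7]
opening: 0.614
finger_force: 30.0
alt [array([-0.  , -0.  ,  1.64]), array([  0.  ,  -0.  , -16.36])]
now [0.5451 0.0155 0.1229] shift [-0.329  5.816 -0.118] turn [-0.   -0.    1.64] op 0.614 t 13.975 f [ 0.5  0.1 -2.7] q [-0.08  0.54 -0.    1.87  0.    0.73 -1.59]
```

```bash
python3 -m pendant '0 0.3 -0.1 0 0 0.1; -0.05 0.9 -0.12 0 0 0.3; -0.1 1.7 -0.12 0 0 0.6; -0.15 2.5 -0.12 0 0 0.9; -0.2 3.3 -0.12 0 0 1.2; -0.25 4.1 -0.12 0 0 1.4; -0.3 4.9 -0.12 0 0 1.6; -0.329 5.4 -0.12 0 0 1.64'; python3 -m pendant '0 0.25 0 0 0 0; 0 0.4 0 0 0 0;  0 0.4 0 0 0 0'; python3 -c "
from h import *
go([.547,-.334,.05],np.radians(-12.9))"
```

```text
time: 14.98
tcp_pos: [0.5433, -0.3141, 0.1296]
tool_rot: [0.993, -0.115, -0.001, 0.001]
force: [0.7, 0.9, -2.5]
opening: 0.612
finger_force: 30.0
time: 15.35
tcp_pos: [0.5397, -0.3321, 0.1298]
tool_rot: [0.994, -0.112, -0.0, -0.0]
force: [0.5, 0.0, -1.8]
opening: 0.611
finger_force: 30.0
alt [array([-0.,  0.,  0.]), array([ -0.,  -0., -18.])]
now [ 0.5397 -0.3321  0.1298] shift [0.126 0.004 1.33 ] turn [-0.  0.  0.] op 0.611 t 15.35 f [ 0.5  0.  -1.8] q [ 0.47  0.65  0.06  1.61 -0.05  0.88 -1.24]
```

```bash
python3 -m pendant '0.12 0 0.2 0 0 0; 0.12 0 0.5 0 0 0; 0.12 0 0.9 0 0 0; 0.12 0 1.2 0 0 0; 0.12 0 1.32 0 0 0; 0.12 0 1.34 0 0 0; 0.12 0 1.34 0 0 0'; python3 -m pendant '0 0 0.02 0 0 0; 0 0 0.04 0 0 0; 0 0 0.04 0 0 0'
```

```text
time: 16.23
tcp_pos: [0.5476, -0.3344, 0.0501]
tool_rot: [0.994, -0.112, 0.001, 0.0]
force: [0.0, 0.4, -3.0]
opening: 0.615
finger_force: 30.0
time: 16.6
tcp_pos: [0.5471, -0.3341, 0.0472]
tool_rot: [0.994, -0.112, 0.0, 0.0]
force: [-0.2, 0.3, -0.9]
opening: 0.61
finger_force: 30.0
```

```bash
python3 -m pendant '0 0 0.01 0 0 0; 0 0 0.01 0 0 0; 0 0 0.01 0 0 0; 0 0 0.01 0 0 0; 0 0 0.01 0 0 0; 0 0 0.01 0 0 0;0 0 0 0 0 0;0 0 0 0 0 0' 1; python3 -m pendant '0 0 -0.3 0 0 0; 0 0 -0.9 0 0 0; 0 0 -1.5 0 0 0; 0 0 -2 0 0 0; 0 0 -2.3 0 0 0; 0 0 -2.4 0 0 0; 0 0 -2.4 0 0 0'; python3 - <<'E'
from h import *
import cv2
go([.617,-.09,.15],.061)
b=env.capture("side")[120:360,200:440];a=env.capture("top")[150:240,270:390]
cv2.imwrite("pics/g5.png",np.hstack([cv2.resize(b,(400,400)),cv2.resize(a,(400,300)).copy() if 0 else cv2.copyMakeBorder(cv2.resize(a,(400,300)),0,100,0,0,0)]))
E
```

```text
time: 17.6
tcp_pos: [0.5471, -0.3341, 0.0472]
tool_rot: [0.994, -0.112, 0.0, 0.0]
force: [-0.0, 0.5, -0.6]
opening: 0.996
finger_force: 0.0
time: 18.48
tcp_pos: [0.5471, -0.3341, 0.1916]
tool_rot: [0.994, -0.112, 0.0, 0.0]
force: [-0.1, -0.4, -0.4]
opening: 0.997
finger_force: 0.0
alt [array([ 0.  , -0.  , -1.63]), array([-1.000e-02, -0.000e+00,  1.637e+01])]
now [ 0.5471 -0.3341  0.1916] shift [ 0.23  -4.225  0.693] turn [ 0.   -0.   -1.63] op 0.997 t 18.475 f [-0.1 -0.4 -0.4] q [ 0.46  0.6   0.07  1.53 -0.05  1.02 -1.25]
```

View pics/g5.png

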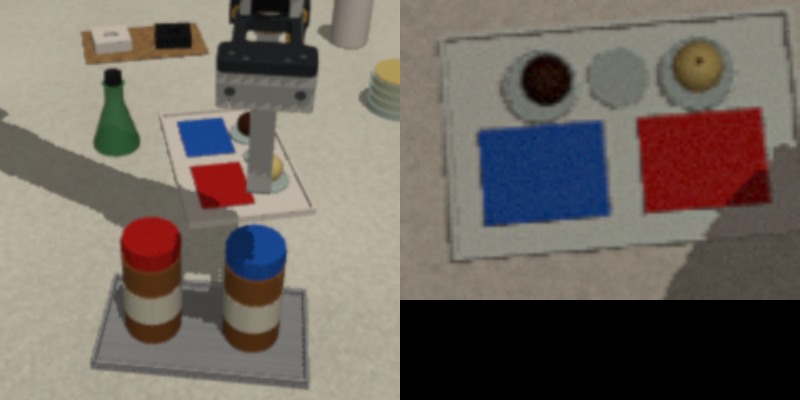

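```bash
python3 -m pendant '0 -0.3 0 0 0 -0.1; 0.05 -1.1 0.1 0 0 -0.4; 0.1 -2 0.3 0 0 -0.8; 0.15 -2.8 0.4 0 0 -1.2; 0.2 -3.5 0.6 0 0 -1.5; 0.23 -4.1 0.693 0 0 -1.63; 0.23 -4.225 0.693 0 0 -1.63; 0.23 -4.225 0.693 0 0 -1.63' 0.28; python3 -m pendant '0 0 0.3 0 0 0; 0 0 0.9 0 0 0; 0 0 1.2 0 0 0; 0 0 1.2 0 0 0; 0 0 1.2 0 0 0'; python3 - <<'E'
from h import *
import cv2
go([.617,-.09,.016],.061)
b=env.capture("side")[150:270,280:440]
cv2.imwrite("pics/g6.png",cv2.resize(b,(800,600)))
s=env.state();r=Ro.from_quat(s["tool_rot"])
for d in([0,0,0],[0,.042,0],[0,-.042,0],[0,.03,0],[0,-.03,0]): print(d,(proj("side",s["tcp_pos"]+r.apply(d))-[280,150])*5)
for X in([.617,-.09,.025],[.6173,-.09,.043]): print(X,(proj("side",np.array(X))-[280,150])*5)
E
```

```text
time: 19.58
tcp_pos: [0.6167, -0.09, 0.1494]
tool_rot: [1.0, 0.03, -0.0, 0.0]
force: [0.3, 0.3, 0.6]
opening: 0.64
finger_force: 0.0
time: 20.2
tcp_pos: [0.6178, -0.0907, 0.0786]
tool_rot: [1.0, 0.03, 0.001, 0.0]
force: [0.1, -0.6, -0.7]
opening: 0.642
finger_force: 0.0
alt [array([ 0.  , -0.01, -0.01]), array([-2.000e-02, -1.000e-02,  1.799e+01])]
now [ 0.6178 -0.0907  0.0786] shift [-0.014 -0.013  1.044] turn [ 0.   -0.01 -0.01] op 0.642 t 20.2 f [ 0.1 -0.6 -0.7] q [ 0.11  0.7  -0.01  1.68  0.01  0.75 -1.42]
[0, 0, 0] [419.93158393 248.01888037]
[0, 0.042, 0] [447.62999398 305.65880931]
[0, -0.042, 0] [394.23165719 194.53776184]
[0, 0.03, 0] [439.4987926  288.73791498]
[0, -0.03, 0] [401.38330957 209.42023106]
[0.617, -0.09, 0.025] [409.35492839 352.02482539]
[0.6173, -0.09, 0.043] [412.65795998 317.77427447]
```

View pics/g6.png

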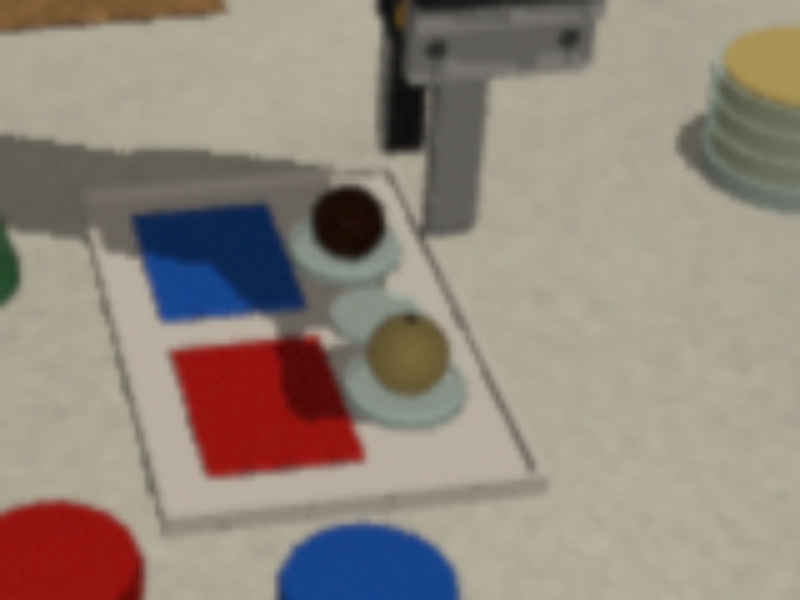

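```bash
python3 -m pendant '0 0 0 0 0 0; 0 0 0 0 0 0; 0 0 0 0 0 0; 0 0 0 0 0 0; 0 0 0 0 0 0; 0 0 0 0 0 0' -0.3; python3 - <<'E'
from h import *
import cv2
b=env.capture("side")[150:230,320:440]; a=env.capture("top")[120:220,300:420]
cv2.imwrite("pics/g7.png",np.hstack([cv2.resize(b,(480,320)),cv2.resize(a,(320,320*100//120)) if 0 else cv2.copyMakeBorder(cv2.resize(a,(320,266)),0,54,0,0,0)]))
s=env.state();r=Ro.from_quat(s["tool_rot"]); print(s["opening"],s["tcp_pos"])
for d in([0,0,0],[0,.0175,0],[0,.028,0],[0,-.0175,0]): print(d,(proj("side",s["tcp_pos"]+r.apply(d))-[320,150])*4)
E
```

```text
time: 21.0
tcp_pos: [0.6169, -0.09, 0.0775]
tool_rot: [1.0, 0.03, -0.0, -0.0]
force: [-0.1, 0.1, 0.2]
opening: 0.35
finger_force: 0.0
0.35312551609367526 [ 0.61689886 -0.09000215  0.07749174]
[0, 0, 0] [173.49929465 200.20350832]
[0, 0.0175, 0] [182.49091596 219.01186709]
[0, 0.028, 0] [188.02372546 230.58520436]
[0, -0.0175, 0] [164.78338629 181.97187625]
```

View pics/g7.png

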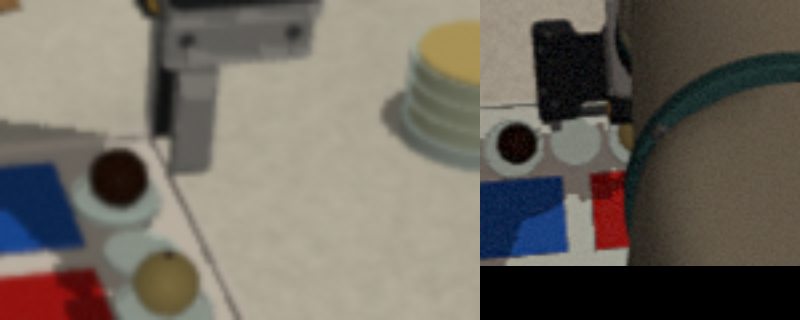

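```bash
python3 -m pendant '0 0 0 0 0 0; 0 0 0 0 0 0; 0 0 0 0 0 0; 0 0 0.2 0 0 0; 0 0 0.5 0 0 0; 0 0 0.8 0 0 0; 0 0 1 0 0 0; 0 0 1.02 0 0 0' 0.28; python3 -m pendant '0 0 0 0 0 0; 0 0 0 0 0 0'; python3 - <<'E'
from h import *
import cv2
b=env.capture("side")[150:270,300:420]
cv2.imwrite("pics/g8.png",cv2.resize(b,(600,600)))
s=env.state();r=Ro.from_quat(s["tool_rot"]); print(s["opening"],s["tcp_pos"])
for d in([0,0,0],[0,.03,0],[0,.042,0],[0,.042,-.035]): print(d,(proj("side",s["tcp_pos"]+r.apply(d))-[300,150])*5)
m=env.camera_model("top")
E
```

```text
time: 22.1
tcp_pos: [0.6159, -0.0899, 0.0148]
tool_rot: [1.0, 0.03, -0.001, -0.0]
force: [0.2, 0.8, -0.8]
opening: 0.639
finger_force: 0.0
time: 22.35
tcp_pos: [0.6175, -0.0901, 0.017]
tool_rot: [1.0, 0.03, 0.001, 0.0]
force: [-0.2, -0.3, 0.8]
opening: 0.641
finger_force: 0.0
0.6402046642141411 [ 0.61747448 -0.09006269  0.01698503]
[0, 0, 0] [309.32543021 367.04461421]
[0, 0.03, 0] [327.92295988 409.43875315]
[0, 0.042, 0] [335.64043263 427.03117634]
[0, 0.042, -0.035] [341.37860532 359.20399131]
```

View pics/g8.png

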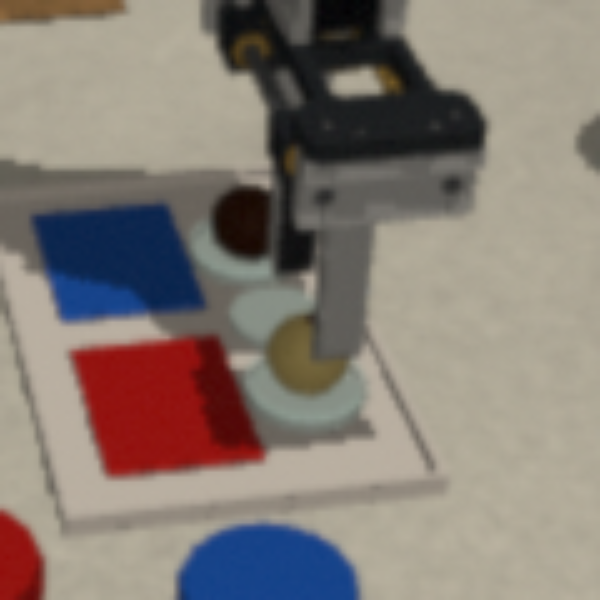

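```bash
python3 -m pendant '0 0 0 0 0 0; 0 0 0 0 0 0; 0 0 0 0 0 0; 0 0 0 0 0 0; 0 0 0 0 0 0' -0.26
```

```text
time: 23.02
tcp_pos: [0.6169, -0.09, 0.0163]
tool_rot: [1.0, 0.03, -0.0, 0.0]
force: [-0.7, 0.3, -0.0]
opening: 0.37
finger_force: 0.0
```

```bash
python3 -m pendant '0 0 0 0 0 0; 0 0 0 0 0 0; 0 0 0 0 0 0; 0 0 0.1 0 0 0; 0 0 0.25 0 0 0; 0 0 0.4 0 0 0; 0 0 0.5 0 0 0; 0 0 0.5 0 0 0' 0.28; python3 -m pendant '0 0 0.05 0 0 0; 0 0 0.07 0 0 0; 0 0 0.07 0 0 0'; python3 - <<'E'
from h import *
import cv2
b=env.capture("side")[150:270,300:420]
cv2.imwrite("pics/g9.png",cv2.resize(b,(600,600)))
s=env.state();r=Ro.from_quat(s["tool_rot"]); print(s["opening"],s["tcp_pos"])
for d in([0,.03,-.035],[0,.042,-.035],[0,-.03,-.035]): print(d,(proj("side",s["tcp_pos"]+r.apply(d))-[300,150])*5)
E
```

```text
time: 24.02
tcp_pos: [0.6163, -0.0899, -0.0145]
tool_rot: [1.0, 0.03, -0.001, -0.0]
force: [-0.3, 0.4, 0.6]
opening: 0.64
finger_force: 0.0
time: 24.4
tcp_pos: [0.617, -0.09, -0.0178]
tool_rot: [1.0, 0.03, 0.0, 0.0]
force: [-0.2, 0.7, -0.4]
opening: 0.638
finger_force: 0.0
0.6425818571320474 [ 0.61700803 -0.09000726 -0.01774531]
[0, 0.03, -0.035] [326.8264922  408.93119627]
[0, 0.042, -0.035] [334.53368933 426.52458052]
[0, -0.03, -0.035] [290.61433422 326.2689263 ]
```

View pics/g9.png

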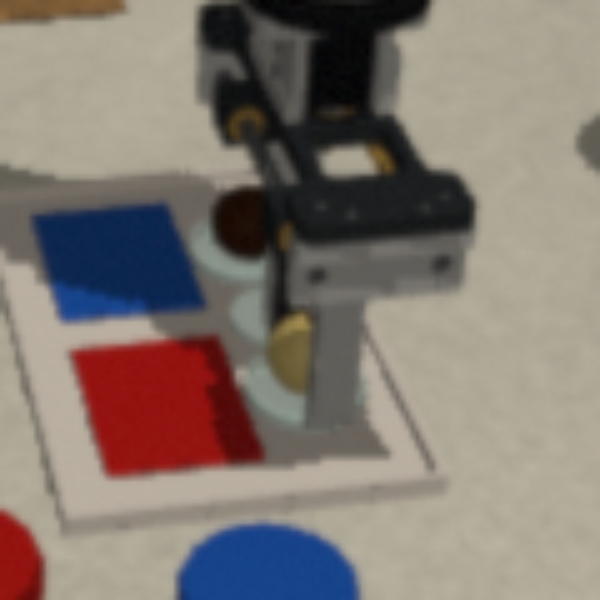

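```bash
python3 -m pendant '0 0 0.03 0 0 0; 0 0 0.03 0 0 0; 0 0 0.03 0 0 0; 0 0 0.03 0 0 0; 0 0 0.03 0 0 0; 0 0 0.03 0 0 0; 0 0 0.03 0 0 0; 0 0 0.03 0 0 0' -1; python3 -m pendant '0 0 -0.1 0 0 0; 0 0 -0.3 0 0 0; 0 0 -0.6 0 0 0; 0 0 -0.9 0 0 0; 0 0 -1.2 0 0 0; 0 0 -1.3 0 0 0; 0 0 -1.3 0 0 0'; python3 -c "
from h import *
go([.528,.321,.13],.061)"
```

```text
time: 25.45
tcp_pos: [0.6179, -0.0908, -0.019]
tool_rot: [1.0, 0.03, 0.001, 0.0]
force: [1.0, -1.1, 5.6]
opening: 0.367
finger_force: 30.0
time: 26.32
tcp_pos: [0.6172, -0.09, 0.0589]
tool_rot: [1.0, 0.03, 0.0, 0.0]
force: [0.2, -0.1, 0.3]
opening: 0.368
finger_force: 30.0
alt [array([ 0.  , -0.01, -0.01]), array([-1.000e-02, -0.000e+00,  1.799e+01])]
now [ 0.6172 -0.09    0.0589] shift [-1.072 -6.927 -1.186] turn [ 0.   -0.01 -0.01] op 0.368 t 26.325 f [ 0.2 -0.1  0.3] q [ 0.11  0.73 -0.01  1.7   0.01  0.72 -1.42]
```

```bash
cat >>h.py <<'E'
import cv2
def pale(n,center,w=30,dark=False):
    im=env.capture(n); u,v=[int(round(q)) for q in proj(n,np.array(center))]
    x0=max(u-w,0);y0=max(v-w,0); c=im[y0:v+w,x0:u+w].astype(int); b,g,r=c[...,0],c[...,1],c[...,2]
    m=((r-b>45)&(r>80)) if not dark else ((r+g+b<130)&(r-b>8))
    m=m.astype(np.uint8); k,l,st,ce=cv2.connectedComponentsWithStats(m)
    print(n,"expected",(u,v))
    for i in range(1,k):
        if st[i,4]>30: print("  blob bbox",st[i,0]+x0,st[i,1]+y0,st[i,2:4],"area",st[i,4],"cen",(ce[i]+[x0,y0]).round(1))
E
python3 - <<'E'
from h import *
s=env.state()["tcp_pos"]; c=s+np.array([0,0,.044])
pale("side",c); pale("top",c)
print(env.state()["time"])
for z in(.034,.044,.054): print(z,proj("side",s+[0,0,z]))
E
```

```text
side expected (364, 190)
  blob bbox 357 184 [ 5 13] area 50 cen [359.2 189.9]
top expected (362, 161)
26.425
0.034 [363.99588688 193.8129692 ]
0.044 [364.30874667 189.71564012]
0.054 [364.62538948 185.5687671 ]
```

```bash
python3 - <<'E'
from h import *
from scipy.optimize import minimize
im=cv2.imread("pics/top0.png").astype(int)
S=8
c=im[190:235,155:205].sum(2); c=cv2.resize(c.astype(np.float32),None,fx=S,fy=S,interpolation=cv2.INTER_LINEAR)
m=(c<75).astype(np.uint8); m=cv2.morphologyEx(m,cv2.MORPH_CLOSE,np.ones((9,9))); k,l,st,ce=cv2.connectedComponentsWithStats(m); i=1+np.argmax(st[1:,4]); m=(l==i).astype(np.uint8); print(st[i],c.min())
def f(p):
    x,y,a=p; R=np.array([[np.cos(a),-np.sin(a)],[np.sin(a),np.cos(a)]]); P=[]
    for dx in(-.031,.031):
        for dy in(-.031,.031):
            for z in(.006,.026):
                P.append((proj("top",np.array([*(R@[dx,dy]+[x,y]),z]))-[155,190]+.5)*S-.5)
    h=cv2.convexHull(np.array(P,np.float32)); q=np.zeros_like(m); cv2.fillConvexPoly(q,np.round(h*16).astype(np.int32),1,shift=4)
    return 1-(q&m).sum()/(q|m).sum()
for s0 in([.528,.321,0],[.53,.324,-.05],[.525,.318,.05]):
    r=minimize(f,s0,method="Nelder-Mead",options=dict(initial_simplex=np.array([s0]*4)+np.vstack([[0,0,0],np.diag([.004,.004,.05])]))); print(r.x.round(4),r.fun)
go([r.x[0],r.x[1],.10],.061)
E
```

```text
[   81    62   247   230 50760] 0.05859375
[ 0.5289  0.3231 -0.0389] 0.060325815000834004
[ 0.5289  0.3231 -0.0444] 0.0602324762240225
[ 0.5289  0.3238 -0.0376] 0.06055664677760075
alt [array([-0.  ,  0.01, -0.  ]), array([1.0e-02, 0.0e+00, 1.8e+01])]
now [ 0.6164 -0.0899  0.0579] shift [-1.043 -6.972 -0.7  ] turn [-0.    0.01 -0.  ] op 0.369 t 26.425 f [-0.3 -0.5  0.3] q [ 0.11  0.73 -0.01  1.7   0.01  0.72 -1.42]
```

```bash
python3 -m pendant '0 -0.3 -0.4 0 0 0; -0.1 -1 -0.7 0 0 0; -0.25 -1.9 -0.7 0 0 0; -0.4 -2.8 -0.7 0 0 0; -0.55 -3.7 -0.7 0 0 0; -0.7 -4.6 -0.7 0 0 0; -0.85 -5.5 -0.7 0 0 0; -1 -6.2 -0.7 0 0 0'; python3 -m pendant '-0.04 -0.5 0 0 0 0; -0.05 -0.74 0 0 0 0; -0.05 -0.76 0 0 0 0;-0.05 -0.76 0 0 0 0'; python3 -c "
from h import *
go([.5285,.322,.005],.061)"
```

```text
time: 27.42
tcp_pos: [0.5332, 0.2803, 0.0995]
tool_rot: [1.0, 0.031, -0.001, -0.0]
force: [0.8, 0.2, -0.1]
opening: 0.37
finger_force: 30.0
time: 27.92
tcp_pos: [0.5295, 0.321, 0.1001]
tool_rot: [1.0, 0.029, -0.0, 0.001]
force: [-0.2, -0.4, 0.0]
opening: 0.37
finger_force: 30.0
alt [array([ 0.01,  0.  , -0.02]), array([ 0.000e+00, -1.000e-02,  1.798e+01])]
now [0.5295 0.321  0.1001] shift [-0.016 -0.02   1.584] turn [ 0.01  0.   -0.02] op 0.37 t 27.925 f [-0.2 -0.4  0. ] q [-0.61  0.67  0.04  1.68 -0.03  0.79 -2.08]
```

```bash
python3 -m pendant '0 0 0.3 0 0 0; -0.01 -0.01 0.8 0 0 0; -0.015 -0.02 1.3 0 0 0; -0.015 -0.02 1.55 0 0 0; -0.015 -0.02 1.58 0 0 0; -0.015 -0.02 1.58 0 0 0'; python3 - <<'E'
from h import *
s=env.state()["tcp_pos"];print(s)
pale("side",s+[0,0,.044],20); pale("top",s+[0,0,.044],20)
for z in(.034,.044,.054): print(z,proj("side",s+[0,0,z]),proj("top",s+[0,0,z]))
E
```

```text
time: 28.68
tcp_pos: [0.5287, 0.3243, 0.0061]
tool_rot: [1.0, 0.03, 0.001, -0.0]
force: [0.7, 0.5, -0.2]
opening: 0.367
finger_force: 30.0
[0.5286875  0.32425408 0.00608296]
side expected (303, 130)
  blob bbox 312 134 [11 16] area 98 cen [317.5 142.9]
  blob bbox 283 137 [ 7 13] area 64 cen [285.1 143.5]
top expected (175, 210)
0.034 [303.02358873 132.91628765] [176.22374798 210.3805941 ]
0.044 [302.98533637 129.72839898] [174.6372006  209.80644056]
0.054 [302.94675421 126.5130256 ] [173.01675773 209.22002063]
```

```bash
python3 -m pendant '0 0.02 0.06 0 0 0; 0 0.02 0.1 0 0 0; 0 0.02 0.1 0 0 0'; python3 -m pendant '0 0 0.03 0 0 0; 0 0 0.05 0 0 0; 0 0 0.05 0 0 0'; python3 -m pendant '0 0 0.02 0 0 0; 0 0 0.02 0 0 0'
```

```text
time: 29.15
tcp_pos: [0.5279, 0.323, -0.0006]
tool_rot: [1.0, 0.03, -0.0, 0.0]
force: [-0.7, 0.4, 0.6]
opening: 0.369
finger_force: 30.0
time: 29.52
tcp_pos: [0.5286, 0.3233, -0.0032]
tool_rot: [1.0, 0.03, 0.0, -0.0]
force: [1.0, -0.9, 2.5]
opening: 0.369
finger_force: 30.0
time: 29.78
tcp_pos: [0.5292, 0.3235, -0.0039]
tool_rot: [1.0, 0.03, 0.001, -0.001]
force: [1.0, -0.2, 5.1]
opening: 0.371
finger_force: 30.0
```

```bash
python3 -m pendant '0 0 0 0 0 0; 0 0 0 0 0 0; 0 0 0 0 0 0; 0 0 0 0 0 0; 0 0 0 0 0 0; 0 0 0 0 0 0; 0 0 0 0 0 0' 0.28; python3 -m pendant '0 0 -0.1 0 0 0; 0 0 -0.3 0 0 0; 0 0 -0.7 0 0 0; 0 0 -1.2 0 0 0; 0 0 -1.5 0 0 0; 0 0 -1.5 0 0 0'; python3 - <<'E'
from h import *
X=np.array([.529,.323,.039])
pale("side",X,20); pale("top",X,20)
print(proj("side",X),proj("top",X))
go([.6093,.0148,.06],.061)
E
```

```text
time: 30.65
tcp_pos: [0.5282, 0.3239, -0.0044]
tool_rot: [1.0, 0.03, 0.0, -0.001]
force: [-0.6, 3.8, 4.0]
opening: 0.638
finger_force: 2.6
time: 31.4
tcp_pos: [0.5289, 0.323, 0.0867]
tool_rot: [1.0, 0.03, 0.001, -0.0]
force: [-0.3, -0.2, -0.2]
opening: 0.638
finger_force: 0.0
side expected (303, 133)
  blob bbox 299 129 [10 10] area 73 cen [303.2 133.6]
  blob bbox 283 134 [40 19] area 273 cen [304.2 146.9]
top expected (177, 210)
  blob bbox 188 190 [9 8] area 65 cen [192.4 193.3]
  blob bbox 189 209 [ 8 21] area 53 cen [194.  223.4]
  blob bbox 159 218 [ 5 12] area 54 cen [161.1 223.4]
[303.17585658 133.44218896] [176.95827737 210.29163778]
alt [array([ 0.  ,  0.01, -0.01]), array([ 1.000e-02, -1.000e-02,  1.799e+01])]
now [0.5275 0.3224 0.0847] shift [1.054 5.2   0.415] turn [ 0.    0.01 -0.01] op 0.64 t 31.5 f [ 0.3 -1.  -0.3] q [-0.61  0.69  0.03  1.69 -0.03  0.76 -2.08]
```

```bash
python3 -m pendant '0.1 0.4 -0.1 0 0 0; 0.3 1.3 -0.1 0 0 0; 0.5 2.2 -0.1 0 0 0; 0.7 3.1 0 0 0 0; 0.85 4 0.1 0 0 0; 1 4.8 0.3 0 0 0; 1.054 5.15 0.4 0 0 0; 1.054 5.2 0.4 0 0 0'; python3 -m pendant '0 0 0 0 0 0; 0 0 0 0 0 0'; python3 - <<'E'
from h import *
pale("side",[.6093,.0148,.025],20,True)
print(proj("side",np.array([.6093,.0148,.025])))
go([.6093,.0148,-.019],.061)
E
```

```text
time: 32.5
tcp_pos: [0.6089, 0.0148, 0.0601]
tool_rot: [1.0, 0.029, -0.001, -0.0]
force: [0.2, 0.2, -0.0]
opening: 0.639
finger_force: 0.0
time: 32.75
tcp_pos: [0.6099, 0.0183, 0.0617]
tool_rot: [0.999, 0.032, 0.0, -0.001]
force: [-0.3, 0.3, 0.1]
opening: 0.638
finger_force: 0.0
side expected (350, 194)
  blob bbox 343 188 [14 13] area 144 cen [349.1 193.9]
[349.60039845 194.05334281]
alt [array([-0.01, -0.  ,  0.01]), array([ 0.000e+00, -1.000e-02, -1.799e+01])]
now [0.6099 0.0179 0.0617] shift [-0.014  0.052  1.345] turn [-0.01 -0.    0.01] op 0.639 t 32.8 f [ 0.6 -0.4 -0.8] q [-0.07  0.71 -0.01  1.74  0.01  0.7  -1.59]
```

```bash
python3 -m pendant '-0.015 0.05 0.2 0 0 0; -0.015 0.05 0.5 0 0 0; -0.015 0.05 0.8 0 0 0; -0.015 0.05 1.1 0 0 0; -0.015 0.05 1.3 0 0 0; -0.015 0.05 1.35 0 0 0; -0.015 0.05 1.35 0 0 0';  python3 -m pendant '0 0 0 0 0 0; 0 0 0 0 0 0; 0 0 0 0 0 0; 0 0 0 0 0 0; 0 0 0 0 0 0; 0 0 0 0 0 0; 0 0 0 0 0 0; 0 0 0 0 0 0' -1; python3 -m pendant '0 0 -0.1 0 0 0; 0 0 -0.3 0 0 0; 0 0 -0.6 0 0 0; 0 0 -0.9 0 0 0; 0 0 -1.2 0 0 0; 0 0 -1.3 0 0 0; 0 0 -1.3 0 0 0'; python3 -c "
from h import *
s=env.state()['tcp_pos']; pale('side',s+[0,0,.044],20,True); print(proj('side',s+[0,0,.044]))
go([.4214,.3196,.10],.061)"
```

```text
time: 33.67
tcp_pos: [0.6086, 0.0123, -0.0187]
tool_rot: [1.0, 0.03, -0.001, -0.0]
force: [-2.8, -0.6, 12.7]
opening: 0.639
finger_force: 5.9
time: 34.67
tcp_pos: [0.6095, 0.0111, -0.0197]
tool_rot: [1.0, 0.03, 0.0, 0.001]
force: [0.7, -3.9, -1.2]
opening: 0.371
finger_force: 30.0
time: 35.55
tcp_pos: [0.6095, 0.0123, 0.0589]
tool_rot: [1.0, 0.03, 0.0, -0.0]
force: [0.2, -0.1, -0.8]
opening: 0.374
finger_force: 30.0
side expected (351, 165)
  blob bbox 345 159 [ 5 13] area 47 cen [346.9 164.9]
[351.48797712 165.43692931]
alt [array([-0.  ,  0.  , -0.01]), array([ 0.  ,  0.  , 17.99])]
now [0.609  0.0123 0.0583] shift [-2.813 -5.3   -0.694] turn [-0.    0.   -0.01] op 0.371 t 35.6 f [ 0.6 -0.7 -0.6] q [-0.06  0.71 -0.01  1.74  0.01  0.69 -1.58]
```

```bash
python3 -m pendant '-0.1 -0.2 -0.4 0 0 0; -0.4 -0.75 -0.7 0 0 0; -0.8 -1.5 -0.7 0 0 0; -1.2 -2.25 -0.7 0 0 0; -1.6 -3 -0.7 0 0 0; -2 -3.75 -0.7 0 0 0; -2.35 -4.45 -0.7 0 0 0; -2.65 -5 -0.7 0 0 0'; python3 -m pendant '-0.13 -0.24 0 0 0 0; -0.16 -0.3 0 0 0 0; -0.16 -0.3 0 0 0 0;-0.16 -0.3 0 0 0 0'; python3 -c "
from h import *
go([.4214,.3196,.005],.061)"
```

```text
time: 36.6
tcp_pos: [0.4307, 0.3038, 0.0996]
tool_rot: [1.0, 0.031, -0.001, 0.0]
force: [1.1, -0.1, -0.3]
opening: 0.372
finger_force: 30.0
time: 37.1
tcp_pos: [0.4229, 0.318, 0.1003]
tool_rot: [1.0, 0.029, 0.0, 0.0]
force: [-0.4, -0.3, -0.3]
opening: 0.37
finger_force: 30.0
alt [array([ 0.  , -0.  , -0.02]), array([-0.000e+00, -1.000e-02,  1.798e+01])]
now [0.4229 0.318  0.1003] shift [-0.023 -0.029  1.588] turn [ 0.   -0.   -0.02] op 0.37 t 37.1 f [-0.4 -0.3 -0.3] q [-0.72  0.56  0.03  1.93 -0.03  0.65 -2.18]
```

```bash
python3 -m pendant '0 0 0.3 0 0 0; -0.01 -0.01 0.8 0 0 0; -0.02 -0.02 1.3 0 0 0; -0.02 -0.02 1.55 0 0 0; -0.02 -0.02 1.58 0 0 0; -0.02 -0.02 1.58 0 0 0'; python3 -m pendant '0 0 0.06 0 0 0; 0 0 0.1 0 0 0; 0 0 0.1 0 0 0'; python3 -m pendant '0 0 0.03 0 0 0; 0 0 0.05 0 0 0; 0 0 0.05 0 0 0'; python3 -c "
from h import *
s=env.state()['tcp_pos']; print(s)
pale('side',[.4214,.3196,.04],25,True); print(proj('side',s+[0,0,.044]),proj('side',np.array([.4214,.3196,.039])))"
```

```text
time: 37.85
tcp_pos: [0.4212, 0.3209, 0.0062]
tool_rot: [1.0, 0.03, 0.001, -0.0]
force: [-0.3, 0.3, 0.2]
opening: 0.367
finger_force: 30.0
time: 38.22
tcp_pos: [0.4205, 0.3208, -0.0004]
tool_rot: [1.0, 0.03, 0.0, -0.0]
force: [0.4, -0.9, -0.9]
opening: 0.368
finger_force: 30.0
time: 38.6
tcp_pos: [0.4204, 0.3206, -0.0036]
tool_rot: [1.0, 0.03, -0.0, 0.0]
force: [-0.4, -0.1, -0.7]
opening: 0.369
finger_force: 30.0
[ 0.42044021  0.32063893 -0.003608  ]
side expected (266, 135)
[265.25619923 135.11296257] [265.63053552 135.70050462]
```

```bash
python3 -m pendant '0 0 0.02 0 0 0; 0 0 0.03 0 0 0; 0 0 0.03 0 0 0'; python3 -m pendant '0 0 0.02 0 0 0; 0 0 0.02 0 0 0'
```

```text
time: 39.02
tcp_pos: [0.4207, 0.3209, -0.0044]
tool_rot: [1.0, 0.03, 0.0, -0.0]
force: [-1.1, -0.6, 9.3]
opening: 0.37
finger_force: 34.4
time: 39.28
tcp_pos: [0.4207, 0.3208, -0.0045]
tool_rot: [1.0, 0.03, 0.0, -0.0]
force: [-3.0, -2.4, 19.2]
opening: 0.368
finger_force: 39.9
```

```bash
python3 -m pendant '0 0 -0.03 0 0 0; 0 0 -0.03 0 0 0'; python3 -m pendant '0 0 0 0 0 0; 0 0 0 0 0 0; 0 0 0 0 0 0; 0 0 0 0 0 0; 0 0 0 0 0 0; 0 0 0 0 0 0; 0 0 0 0 0 0' 0.28; python3 -m pendant '0 0 -0.1 0 0 0; 0 0 -0.4 0 0 0; 0 0 -1 0 0 0; 0 0 -1.8 0 0 0; 0 0 -2.6 0 0 0; 0 0 -3.2 0 0 0; 0 0 -3.3 0 0 0' ; python3 - <<'E'
from h import *
X=np.array([.4214,.3196,.039])
pale("side",X,20,True); print(proj("side",X))
X=np.array([.529,.323,.039]); pale("side",X,12); print(proj("side",X))
go([.449,-.3117,.19],np.radians(-12.9))
E
```

```text
time: 39.52
tcp_pos: [0.4208, 0.321, -0.0044]
tool_rot: [1.0, 0.03, 0.0, -0.0]
force: [-0.3, 0.0, 7.4]
opening: 0.369
finger_force: 33.5
time: 40.4
tcp_pos: [0.4212, 0.3219, -0.0044]
tool_rot: [1.0, 0.03, 0.001, -0.001]
force: [-0.1, 4.0, 4.4]
opening: 0.643
finger_force: 2.5
time: 41.28
tcp_pos: [0.4213, 0.3201, 0.1952]
tool_rot: [1.0, 0.029, 0.001, -0.0]
force: [-0.6, -0.4, -0.5]
opening: 0.642
finger_force: 0.0
side expected (266, 136)
  blob bbox 260 131 [12 11] area 99 cen [265.6 135.8]
[265.63053552 135.70050462]
side expected (303, 133)
  blob bbox 298 128 [11 11] area 97 cen [303.3 133. ]
[303.17585658 133.44218896]
alt [array([0.01, 0.  , 1.63]), array([-0.000e+00,  1.000e-02, -1.637e+01])]
now [0.4202 0.3197 0.193 ] shift [-0.144 10.533  0.063] turn [0.01 0.   1.63] op 0.641 t 41.375 f [ 1.3  0.4 -0. ] q [-0.74  0.43  0.05  1.83 -0.02  0.88 -2.19]
```

```bash
python3 -m pendant '0.2 0.4 0 0 0 0; 0.5 1.2 0 0 0 0.2; 0.8 2.1 0 0 0 0.4; 0.8 3 0 0 0 0.6; 0.8 3.9 0 0 0 0.8; 0.8 4.8 0 0 0 1; 0.8 5.7 0 0 0 1.2; 0.8 6.6 0 0 0 1.4' 1; python3 -c "
from h import *
go([.449,-.3117,.19],np.radians(-12.9))"
```

```text
time: 42.38
tcp_pos: [0.4903, -0.0734, 0.1913]
tool_rot: [0.996, -0.093, -0.002, 0.0]
force: [0.1, 0.1, -0.2]
opening: 0.997
finger_force: 0.0
alt [array([0.01, 0.03, 0.23]), array([-4.000e-02,  1.000e-02, -1.777e+01])]
now [ 0.4903 -0.0734  0.1913] shift [0.057 4.03  0.025] turn [0.01 0.03 0.23] op 0.997 t 42.375 f [ 0.1  0.1 -0.2] q [-0.03  0.39  0.17  1.92 -0.09  0.84 -1.57]
```

```bash
python3 -m pendant '0.05 0.5 0 0 0 0.1; 0.05 1.3 0 0 0 0.23; 0.057 2.2 0 0 0 0.23; 0.057 3.1 0 0 0 0.23; 0.057 3.7 0 0 0 0.23; 0.057 4 0 0 0 0.23; 0.057 4.03 0 0 0 0.23; 0.057 4.03 0 0 0 0.23'; python3 -m pendant '0 0 0 0 0 0'; python3 -c "
from h import *
go([.4495,-.3117,.046],np.radians(-12.9))
for n,X in(('red',[.4495,-.3117,.124]),('blue',[.547,-.334,.124])):
  print(n,proj('side',np.array(X)))
im=env.capture('side').astype(int)
for n,a,b in(('red',2,0),('blue',0,2)):
  m=((im[...,a]-im[...,b]>60)); m[:240]=0
  k,l,st,ce=cv2.connectedComponentsWithStats(m.astype(np.uint8)); i=1+np.argmax(st[1:,4]); print(n,st[i],ce[i])
"
```

```text
time: 43.38
tcp_pos: [0.4516, -0.308, 0.1927]
tool_rot: [0.994, -0.111, -0.0, -0.001]
force: [0.6, -0.0, 0.0]
opening: 0.998
finger_force: 0.0
time: 43.5
tcp_pos: [0.4519, -0.3081, 0.1932]
tool_rot: [0.994, -0.111, -0.0, -0.0]
force: [-0.6, -0.2, 0.1]
opening: 1.002
finger_force: 0.0
alt [array([-0.01,  0.  ,  0.02]), array([-0.000e+00, -1.000e-02, -1.798e+01])]
now [ 0.4519 -0.3081  0.1932] shift [-0.026  0.07   2.454] turn [-0.01  0.    0.02] op 1.002 t 43.5 f [-0.6 -0.2  0.1] q [ 0.4   0.47  0.21  1.79 -0.12  0.9  -1.12]
red [289.25028624 260.05956586]
blue [353.03341459 265.04909192]
red [ 273  250   36   48 1123] [290.72840606 269.11219947]
blue [ 471  240   78   53 1294] [514.86012365 273.33462133]
```

```bash
python3 -m pendant '-0.026 0.07 0.4 0 0 0; -0.026 0.07 0.9 0 0 0; -0.026 0.07 1.4 0 0 0; -0.026 0.07 1.9 0 0 0; -0.026 0.07 2.3 0 0 0; -0.026 0.07 2.44 0 0 0; -0.026 0.07 2.45 0 0 0; -0.026 0.07 2.45 0 0 0'; python3 -m pendant '0 0 0 0 0 0; 0 0 0 0 0 0; 0 0 0 0 0 0; 0 0 0 0 0 0; 0 0 0 0 0 0; 0 0 0 0 0 0; 0 0 0 0 0 0; 0 0 0 0 0 0' -1;  python3 -c "
from h import *
go([.553,-.093,.13],.061)"
```

```text
time: 44.55
tcp_pos: [0.4496, -0.3141, 0.0472]
tool_rot: [0.994, -0.112, 0.001, 0.0]
force: [-1.0, 0.1, 0.1]
opening: 0.999
finger_force: 0.0
time: 45.55
tcp_pos: [0.449, -0.3134, 0.0464]
tool_rot: [0.994, -0.112, 0.0, -0.0]
force: [-0.0, 2.1, 2.4]
opening: 0.616
finger_force: 29.9
alt [array([-0.  , -0.  , -1.63]), array([-0.  ,  0.  , 16.37])]
now [ 0.449  -0.3134  0.0464] shift [ 0.874 -3.967 -1.392] turn [-0.   -0.   -1.63] op 0.616 t 45.55 f [-0.   2.1  2.4] q [ 0.46  0.67  0.15  1.92 -0.18  0.56 -1.06]
```

```bash
python3 -m pendant '0 0 -0.1 0 0 0; 0 0 -0.4 0 0 0; 0 0 -0.8 0 0 0; 0 0 -1.2 0 0 0; 0 0 -1.35 0 0 0; 0 0 -1.39 0 0 0'; python3 -m pendant '0.05 -0.3 0 0 0 -0.1; 0.2 -0.9 0 0 0 -0.4; 0.35 -1.6 0 0 0 -0.7; 0.5 -2.3 0 0 0 -1; 0.65 -3 0 0 0 -1.3; 0.8 -3.6 0 0 0 -1.5; 0.874 -3.9 0 0 0 -1.63; 0.874 -3.967 0 0 0 -1.63'; python3 -m pendant '0 0 0 0 0 0'; python3 -c "
from h import *
go([.5535,-.093,.055],.061)"
```

```text
time: 46.3
tcp_pos: [0.4487, -0.314, 0.1298]
tool_rot: [0.994, -0.112, 0.0, 0.0]
force: [-0.1, 0.6, -3.0]
opening: 0.614
finger_force: 29.9
time: 47.3
tcp_pos: [0.5528, -0.092, 0.1291]
tool_rot: [1.0, 0.031, -0.001, -0.0]
force: [0.3, -1.1, -1.3]
opening: 0.611
finger_force: 29.9
time: 47.42
tcp_pos: [0.552, -0.0946, 0.1295]
tool_rot: [1.0, 0.029, -0.001, 0.0]
force: [-0.0, 0.4, -2.4]
opening: 0.613
finger_force: 29.9
alt [array([ 0.  ,  0.01, -0.01]), array([ 1.000e-02, -1.000e-02,  1.799e+01])]
now [ 0.552  -0.0946  0.1295] shift [ 0.027 -0.026  1.241] turn [ 0.    0.01 -0.01] op 0.613 t 47.425 f [-0.   0.4 -2.4] q [ 0.03  0.56  0.13  1.82 -0.1   0.77 -1.3 ]
```

```bash
python3 -m pendant '0.027 -0.026 0.2 0 0 0; 0.027 -0.026 0.5 0 0 0; 0.027 -0.026 0.8 0 0 0; 0.027 -0.026 1.1 0 0 0; 0.027 -0.026 1.22 0 0 0; 0.027 -0.026 1.24 0 0 0; 0.027 -0.026 1.24 0 0 0'; python3 -m pendant '0 0 0.03 0 0 0; 0 0 0.06 0 0 0; 0 0 0.06 0 0 0'; python3 -m pendant '0 0 0.02 0 0 0; 0 0 0.03 0 0 0; 0 0 0.03 0 0 0'
```

```text
time: 48.3
tcp_pos: [0.5548, -0.092, 0.0557]
tool_rot: [1.0, 0.03, 0.0, 0.0]
force: [-0.5, -0.1, -2.0]
opening: 0.61
finger_force: 29.9
time: 48.68
tcp_pos: [0.5544, -0.0916, 0.0517]
tool_rot: [1.0, 0.03, 0.0, -0.0]
force: [0.4, 0.4, -2.6]
opening: 0.609
finger_force: 29.9
time: 49.05
tcp_pos: [0.5549, -0.0916, 0.0503]
tool_rot: [1.0, 0.03, 0.0, 0.0]
force: [-1.0, 1.0, 3.4]
opening: 0.613
finger_force: 29.9
```

```bash
python3 -m pendant '0 0 -0.06 0 0 0; -0.022 0.02 -0.06 0 0 0; -0.022 0.02 -0.06 0 0 0; -0.022 0.02 -0.02 0 0 0; -0.022 0.02 0 0 0 0; -0.022 0.02 0 0 0 0'; python3 -m pendant '0 0 0 0 0 0; 0 0 0 0 0 0; 0 0 0 0 0 0; 0 0 0 0 0 0; 0 0 0 0 0 0; 0 0 0 0 0 0; 0 0 0 0 0 0; 0 0 0 0 0 0' 1; python3 -m pendant '0 0 -0.3 0 0 0; 0 0 -0.9 0 0 0; 0 0 -1.5 0 0 0; 0 0 -2 0 0 0; 0 0 -2.3 0 0 0; 0 0 -2.4 0 0 0; 0 0 -2.4 0 0 0';  python3 -c "
from h import *
go([.547,-.334,.19],np.radians(-12.9))"
```

```text
time: 49.8
tcp_pos: [0.5535, -0.0929, 0.0504]
tool_rot: [1.0, 0.03, 0.0, -0.0]
force: [-1.1, 0.9, 3.6]
opening: 0.613
finger_force: 29.9
time: 50.8
tcp_pos: [0.5532, -0.0929, 0.0499]
tool_rot: [1.0, 0.03, 0.0, -0.0]
force: [-0.5, -0.1, 0.0]
opening: 1.002
finger_force: 0.0
time: 51.68
tcp_pos: [0.5531, -0.0929, 0.1937]
tool_rot: [1.0, 0.03, -0.0, -0.0]
force: [1.0, -0.1, -0.3]
opening: 0.998
finger_force: 0.0
alt [array([-0.  ,  0.  ,  1.63]), array([ -0.  ,  -0.  , -16.37])]
now [ 0.5531 -0.0929  0.1937] shift [-0.343  4.004  0.062] turn [-0.    0.    1.63] op 0.998 t 51.675 f [ 1.  -0.1 -0.3] q [ 0.02  0.48  0.14  1.75 -0.08  0.92 -1.31]
```

```bash
python3 -m pendant '-0.05 0.3 0.05 0 0 0.1; -0.1 0.9 0.05 0 0 0.4; -0.15 1.6 0.05 0 0 0.7; -0.2 2.4 0.05 0 0 1; -0.25 3.1 0.05 0 0 1.3; -0.3 3.7 0.05 0 0 1.5; -0.343 3.95 0.06 0 0 1.63; -0.343 4.004 0.06 0 0 1.63';python3 -m pendant '0 0 0 0 0 0'; python3 - <<'E'
from h import *
go([.547,-.334,.047],np.radians(-12.9))
# red jar check from top
im=env.capture("top").astype(int); m=(im[...,2]-im[...,1]>110).astype(np.uint8)[170:230,330:400]
cv2.imwrite("pics/x.png",env.capture("top")[150:240,270:400])
k,l,st,ce=cv2.connectedComponentsWithStats(m); print(st[1:],ce[1:])
E
```

```text
time: 52.68
tcp_pos: [0.546, -0.3347, 0.1894]
tool_rot: [0.994, -0.113, -0.001, -0.0]
force: [0.6, -0.3, -0.6]
opening: 0.997
finger_force: 0.0
time: 52.8
tcp_pos: [0.5473, -0.3325, 0.1899]
tool_rot: [0.994, -0.111, -0.0, -0.001]
force: [-0.4, 0.2, 0.2]
opening: 1.001
finger_force: 0.0
alt [array([-0.01,  0.  ,  0.01]), array([-1.000e-02, -1.000e-02, -1.799e+01])]
now [ 0.5473 -0.3325  0.1899] shift [2.000e-03 3.000e-02 2.382e+00] turn [-0.01  0.    0.01] op 1.001 t 52.8 f [-0.4  0.2  0.2] q [ 0.37  0.61  0.22  1.53 -0.15  1.02 -1.16]
[[37  6  1  2  2]
 [29  8  2  1  2]
 [27 10  1  1  1]
 [37 11  1  1  1]
 [42 10  2  2  2]
 [27 12  1  1  1]
 [45 13  1  1  1]
 [24 15  1  1  1]
 [26 15  2  2  2]
 [35 14  1  1  1]
 [42 15  1  1  1]
 [13 17  1  1  1]
 [16 17  1  1  1]
 [18 17  1  1  1]
 [24 17  1  1  1]
 [29 16  1  1  1]
 [37 16  1  1  1]
 [40 17  2  1  2]
 [46 16  2  2  2]
 [32 19  1  1  1]
 [34 19  1  1  1]
 [41 19  1  1  1]
 [13 20  1  1  1]
 [23 20  1  1  1]
 [30 20  1  1  1]
 [46 20  2  2  2]
 [25 25  1  1  1]
 [40 24  1  1  1]
 [28 27  3  2  3]
 [33 26  1  1  1]
 [36 27  1  1  1]
 
[... 497 characters left out ...]
18.         17.        ]
 [24.         17.        ]
 [29.         16.        ]
 [37.         16.        ]
 [40.5        17.        ]
 [46.5        16.5       ]
 [32.         19.        ]
 [34.         19.        ]
 [41.         19.        ]
 [13.         20.        ]
 [23.         20.        ]
 [30.         20.        ]
 [46.5        20.5       ]
 [25.         25.        ]
 [40.         24.        ]
 [29.         27.66666667]
 [33.         26.        ]
 [36.         27.        ]
 [39.         27.        ]
 [43.         26.        ]
 [33.5        29.        ]
 [41.         29.        ]
 [48.         28.5       ]
 [46.         30.        ]
 [33.5        40.5       ]
 [36.         40.        ]]
```

```bash
python3 -m pendant '0 0.02 0.4 0 0 0; 0 0.02 0.9 0 0 0; 0 0.02 1.4 0 0 0; 0 0.02 1.9 0 0 0; 0 0.02 2.25 0 0 0; 0 0.02 2.37 0 0 0; 0 0.02 2.38 0 0 0; 0 0.02 2.38 0 0 0'; python3 -m pendant '0 0 0 0 0 0; 0 0 0 0 0 0; 0 0 0 0 0 0; 0 0 0 0 0 0; 0 0 0 0 0 0; 0 0 0 0 0 0; 0 0 0 0 0 0; 0 0 0 0 0 0' -1; python3 -m pendant '0 0 -0.1 0 0 0; 0 0 -0.4 0 0 0; 0 0 -0.9 0 0 0; 0 0 -1.5 0 0 0; 0 0 -2.1 0 0 0; 0 0 -2.6 0 0 0; 0 0 -2.8 0 0 0; 0 0 -2.8 0 0 0';  python3 -c "
from h import *
go([.5458,.0188,.215],.061)"
```

```text
time: 53.9
tcp_pos: [0.5477, -0.3354, 0.0486]
tool_rot: [0.994, -0.112, 0.001, 0.0]
force: [-0.4, -0.3, 1.1]
opening: 1.001
finger_force: 0.0
time: 54.9
tcp_pos: [0.547, -0.3348, 0.0476]
tool_rot: [0.994, -0.112, 0.0, -0.0]
force: [0.8, 2.8, 1.6]
opening: 0.609
finger_force: 30.0
time: 55.9
tcp_pos: [0.5469, -0.3355, 0.2163]
tool_rot: [0.994, -0.112, 0.001, 0.0]
force: [0.0, -0.6, -2.7]
opening: 0.613
finger_force: 29.9
alt [array([ 0.  , -0.01, -1.64]), array([-1.000e-02, -1.000e-02,  1.636e+01])]
now [ 0.5469 -0.3355  0.2163] shift [-1.334 -5.753  0.017] turn [ 0.   -0.01 -1.64] op 0.613 t 55.9 f [ 0.  -0.6 -2.7] q [ 0.37  0.59  0.23  1.5  -0.14  1.07 -1.16]
```

```bash
python3 -m pendant '-0.05 -0.25 0 0 0 -0.1; -0.2 -0.8 0 0 0 -0.3; -0.35 -1.5 0 0 0 -0.6; -0.53 -2.3 0 0 0 -0.9; -0.72 -3.1 0 0 0 -1.1; -0.9 -3.9 0 0 0 -1.4; -1.1 -4.7 0 0 0 -1.64; -1.25 -5.4 0 0 0 -1.64'; python3 -m pendant '-0.04 -0.25 0 0 0 0;-0.06 -0.35 0 0 0 0; -0.06 -0.35 0 0 0 0; -0.06 -0.35 0 0 0 0'; python3 -c "
from h import *
go([.5458,.0188,.056],.061)"
```

```text
time: 56.9
tcp_pos: [0.5441, 0.0008, 0.2143]
tool_rot: [0.999, 0.032, -0.001, -0.0]
force: [0.0, 0.4, -1.9]
opening: 0.613
finger_force: 29.9
time: 57.4
tcp_pos: [0.5409, 0.0164, 0.2155]
tool_rot: [1.0, 0.03, 0.0, 0.0]
force: [0.3, -0.3, -2.7]
opening: 0.611
finger_force: 29.9
alt [array([ 0.  ,  0.  , -0.01]), array([ 0.000e+00, -1.000e-02,  1.799e+01])]
now [0.5409 0.0164 0.2155] shift [ 0.083 -0.038  2.658] turn [ 0.    0.   -0.01] op 0.611 t 57.4 f [ 0.3 -0.3 -2.7] q [-0.17  0.43  0.13  1.77 -0.07  0.94 -1.53]
```

```bash
python3 -m pendant '0.08 -0.04 0.3 0 0 0; 0.08 -0.04 0.8 0 0 0; 0.08 -0.04 1.3 0 0 0; 0.08 -0.04 1.8 0 0 0; 0.08 -0.04 2.3 0 0 0; 0.08 -0.04 2.6 0 0 0; 0.08 -0.04 2.65 0 0 0; 0.08 -0.04 2.65 0 0 0'; python3 -c "
from h import *
go([.5458,.0188,.052],.061)"
```

```text
time: 58.4
tcp_pos: [0.5461, 0.0201, 0.0569]
tool_rot: [1.0, 0.03, 0.0, 0.0]
force: [-0.5, -0.6, -2.6]
opening: 0.612
finger_force: 29.9
alt [array([ 0., -0., -0.]), array([-1.0e-02, -0.0e+00,  1.8e+01])]
now [0.5461 0.0201 0.0569] shift [-0.007  0.021  0.082] turn [ 0. -0. -0.] op 0.612 t 58.4 f [-0.5 -0.6 -2.6] q [-0.15  0.65  0.09  1.92 -0.1   0.58 -1.5 ]
```

```bash
python3 -m pendant '-0.007 0.02 0.04 0 0 0; -0.007 0.02 0.08 0 0 0; -0.007 0.02 0.08 0 0 0'; python3 -m pendant '0 0 0.015 0 0 0; 0 0 0.02 0 0 0; 0 0 0.02 0 0 0'
```

```text
time: 58.78
tcp_pos: [0.5453, 0.0196, 0.0519]
tool_rot: [1.0, 0.031, 0.0, -0.0]
force: [-0.6, -0.7, -1.1]
opening: 0.615
finger_force: 29.9
time: 59.15
tcp_pos: [0.5458, 0.0197, 0.0515]
tool_rot: [1.0, 0.031, 0.001, -0.0]
force: [-1.4, 0.5, 5.7]
opening: 0.61
finger_force: 30.0
```

Contact made within 1 mm of the pad centre; release, rise and withdraw for a final look.

```bash
python3 -m pendant '0 0 0 0 0 0; 0 0 0 0 0 0; 0 0 0 0 0 0; 0 0 0 0 0 0; 0 0 0 0 0 0; 0 0 0 0 0 0; 0 0 0 0 0 0; 0 0 0 0 0 0' 1; python3 -m pendant '0 0 -0.3 0 0 0; 0 0 -0.9 0 0 0; 0 0 -1.5 0 0 0; 0 0 -2.1 0 0 0; 0 0 -2.7 0 0 0; 0 0 -3 0 0 0; 0 0 -3 0 0 0'; python3 -m pendant '0 0.4 0 0 0 0; 0 1.2 0 0 0 0; 0 2 0 0 0 0; 0 2.8 0 0 0 0; 0 3.6 0 0 0 0; 0 4.4 0 0 0 0; 0 5 0 0 0 0; 0 5.2 0 0 0 0'; python3 -m pendant '0 0 0 0 0 0; 0 0 0 0 0 0'; python3 - <<'E'
from h import *
a=env.capture("top");b=env.capture("side")
z=cv2.resize(a[150:250,270:400],(650,500)); cv2.imwrite("pics/zz.png",np.vstack([np.hstack([cv2.resize(a[150:230,270:400],(520,320)),cv2.resize(a[180:290,150:220],(204,320))]),cv2.resize(b[110:260,230:420],(724,280)) if 0 else cv2.copyMakeBorder(cv2.resize(b[115:255,230:410],(360,280)),0,0,0,364,0)]))
for n,X in(("redlid",[.553,-.093,.128]),("bluelid",[.5458,.0188,.128])):
  p=proj("top",np.array(X));print(n,p,(p-[270,150])*4,proj("side",np.array(X)))
print(env.state()["time"],env.state()["force"])
E
```

```text
time: 60.15
tcp_pos: [0.5452, 0.0196, 0.0505]
tool_rot: [1.0, 0.031, 0.0, -0.0]
force: [-1.0, 0.2, 0.0]
opening: 0.997
finger_force: 0.0
time: 61.02
tcp_pos: [0.5461, 0.0196, 0.2318]
tool_rot: [1.0, 0.031, 0.002, -0.0]
force: [-0.2, -0.2, -1.0]
opening: 0.997
finger_force: 0.0
time: 62.02
tcp_pos: [0.563, -0.2942, 0.2288]
tool_rot: [1.0, 0.029, -0.001, -0.0]
force: [-0.4, -0.7, -0.4]
opening: 0.999
finger_force: 0.0
time: 62.28
tcp_pos: [0.5649, -0.2893, 0.2302]
tool_rot: [0.999, 0.032, -0.0, -0.001]
force: [0.7, 0.1, -0.8]
opening: 1.0
finger_force: 0.0
redlid [366.09744849 188.71586702] [384.38979396 154.86346808] [333.79687092 181.79342557]
bluelid [311.30468955 193.36707985] [165.21875821 173.46831939] [323.00830696 155.58586662]
62.375 [0.21389118 1.07247327 0.35979837]
```

View pics/zz.png

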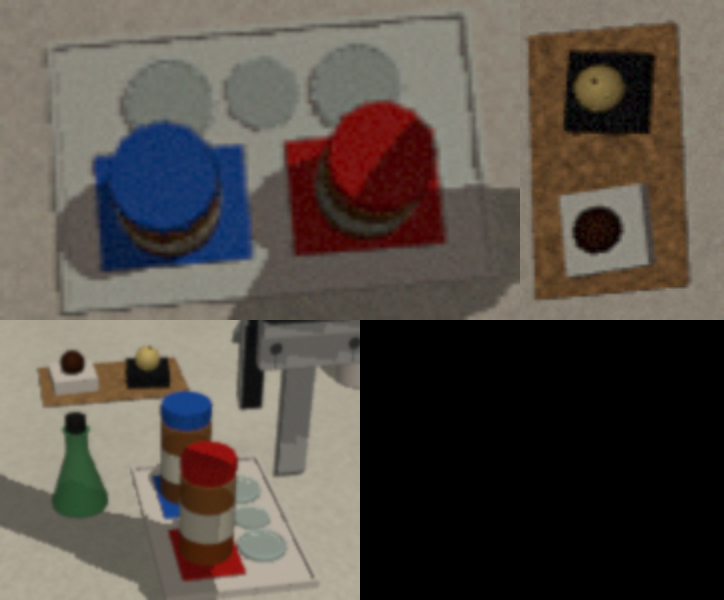

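The final picture shows the blue lid at (164,176) and the red lid at (382,155) in the 4x crop. Both are within 1 mm of their expected centres, and both galls are seated. The flask is where it was and the robot is touching nothing.

```bash
python3 -c "
from cell import env
print(env.job_done())"
```

```text
the job is handed in; nothing more can be done
None
```

The job is handed in, at about 62 s of the 134 s: the pale gall is seated in the black block and the dark gall in the white, both jars were then put back upright on the pads of their lids' colours, and the flask was not disturbed.

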